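# Set the swivel rest to 30 degrees and clamp it

## Robot

A 6-joint arm with a two-finger parallel gripper is mounted at the origin on a cart in front of the work surface, level with it; the furniture and walls round the work are solid. World frame = base frame: x ahead of the robot, y to its left, z up, the work surface at z = 0. Lengths are in m, angles in rad, forces in N, time in s.
With the tool pointing down it reaches from about 0.225 to 0.875 m from the base axis. Payload 3.4 kg.
Tool frame: the origin (TCP) lies on the mounting face of the last link; the fingertips stand 173 mm ahead of it and the grasp point (between the pads) lies 155 mm ahead of it; x points along the fingers, y is the direction in which the jaws open and shut, and the axes are right-handed (so a half turn about x gives the same grasp; the last joint's range is limited). The gripper opens to 85 mm and grips with 20 to 120 N. Pads are 22 mm wide; open, the fingers measure 114 mm over their backs; the gripper's body (76 mm by 85 mm) begins 54 mm behind the grasp point. The pads swing forward as they close: fully open they stand 13 mm farther back than shut.
Start: joints at [1.155, 0.276, 1.505, -0, 1.361, -0.121], TCP at [0.167, 0.55, 0.405] pointing down, gripper open.
Joint ranges: [-2.89, 2.89], [-0.75, 2.08], [0.22, 2.7], [-1.18, 4.32], [0.11, 2.71], [-2.7, 2.7]. Speed limits (rad/s): [2.57, 2.57, 3.14, 3.14, 3.14, 3.14].

## Interface

Orientations are given as a unit quaternion [w, x, y, z].
In Python, from rig import manip gives the robot as it stands.
- The arm moves only by the tool arm_command, never from a script. Its argument "targets" is a list of rows, each an object with "dp": the shift along the tool's x, y, z in m, a list of three; "turn": the turn, a rotation vector about the tool's x, y, z in degrees, a list of three; "grip": the opening, from -1 (shut) to 1 (fully open). In form: [{"dp": [tx, ty, tz], "turn": [wx, wy, wz], "grip": grip}, ...]. A call has 1 to 8 rows; each row shifts and turns the commanded pose from where the row before left it, along the tool's axes as they then stand; what a row does not reach is not made up. A row lasts 1/10 s, in which the tool goes at most 50 mm and 8.59 degrees, less where a joint would pass 70% of its speed; a pose out of reach is approached as far as the arm can. A call with a gripper value outside its range is refused whole. The fingers move at their own pace and stop on an object; "grip_force" is the grip in N (left out, the last holds). Time passes only in rows, so rows that do not move let the fingers close. It gives the time, the measured TCP pose, the force and the opening at its end, in the units of the state.
- manip.get_state(): the state, without advancing time (a new reading comes with each control period).
- manip.get_image(name): name is "scene" or "top"; returns the picture (384x512x3 uint8, red, green, blue); there is no depth.
- manip.calibration(name): a dict with "fx", "fy", "cx", "cy" (pixels), "k1" (the pictures are not rectified: a ray, as slopes to the right and down, at radius r is drawn at 1 + k1 r^2 times it, then the intrinsics apply), "R" (3x3) and "t" (3): a world point X has camera coordinates R X + t. Camera axes: x right, y down, z forward; pixel columns grow to the right and rows downward; lengths in m; the calibration is good to about 2 mm. A picture is of the moment at which its call begins. calibration takes no time and is no camera call.
- manip.sign_off(): hands the job in, once; it reports no verdict.
The state is a dict: "clock": time; "qpos": joint angles; "qd": joint speeds; "effort": joint torques, N m; "position": TCP position; "ee_rot": TCP orientation; "contact_force": force on the tool from outside, world axes, zero at the start; "moment": the same for the moment, N m; "width": finger opening in m.
Only numpy, scipy, OpenCV 4.12 (cv2) and the standard library are available. Lean on these libraries where they do the work, as an engineer would, in place of code of your own. Each camera call takes 0.05 s, during which the arm holds its last target.

## Task

Push the swivel rest's turntable round by its grip post until the scale reads 30 degrees at the index line. Then swing the clamp lever across until you feel it bite firmly, without forcing it, so that the rest stays locked at 30. Leave the loose things lying round it where they are.

Things in the scene. Friction and masses are not known exactly. Their poses are not given: they have to be found in the camera images.
- turntable (a joint): Reading of the swivel rest, rad: 0 to 1.57 is 0 to 90 degrees on its scale (30 = 0.524; stops at -0.06 and 1.63). Grows as the round aluminium turntable (180 mm across, top 46 mm above the table, granite tile held on it) turns anticlockwise, seen from above, about pivot. Starts at 0.9 to 1.45. Stays where it is left; about 4 N at the grip post turns it.
- pivot (a point): Centre of the turntable, level with its top, 46 mm above the table; its x axis points away from the index line, z up. It is fixed with the grey cast foot (204 mm across, lugs to 246 mm, up to 30 mm above the table) and the plywood board below (270 x 300 x 15 mm).
- index_line (a point): Index line: dark line on a small aluminium bracket on the foot's side away from the robot, flush with the scale, 94 mm from the pivot along its -x axis. The graduation facing it is the reading. Dark graduations: short every 5 degrees, longer every 10, longest every 30; at the inner end of the 30 line is one dot, at 60 two, at 90 three, at 0 none.
- grip_post (a point): Upright round black post, 20 mm thick, 45 to 88 mm above the table (24 mm collar below that); this point is on its axis, 70 mm up. It is 130 mm from the pivot at the end of a flat steel arm (top 42 mm up) and turns with the turntable; at reading 30 it stands 120 degrees clockwise from the pivot's x axis, seen from above. Push it from the side.
- clamp_lever (a joint): Rim clamp lever, rad: 0 open, grows anticlockwise seen from above about lever_axis, stop at 1.65. Starts at 0 to 0.25. About 4 N at the knob moves it until the shoe bites, somewhere from 0.45 to 1.15 (differs with wear, can only be felt); then the push rises about 0.8 N per mm. 8 to 12 N at the knob clamps well, over 20 N is forcing. Stays where left.
- lever_knob (a point): Upright tapered black knob at the end of the clamp lever, 17 mm thick at its foot, 21 at its top, 58 to 97 mm above the table; this point is on its axis, 80 mm up, 78 mm from lever_axis. At lever 0 it stands 75 degrees anticlockwise from that point's x axis, seen from above. The lever itself is a 10 mm steel rod, 57 to 71 mm up. Push the knob from the side.
- lever_axis (a point): Upright axis of the clamp lever, this point 80 mm above the table, axes parallel to the pivot's, 126 to 130 mm from the pivot along its +y axis. Below it is a grey steel block on the board, 70 x 34 mm, 55 mm high, with the lever's boss on it up to 73 mm.
- clamp_shoe: Brass shoe in the clamp block, driven by the lever toward the turntable's rim (6 mm a radian); it meets the rim only when the clamp bites. Origin under the lever axis, at table height.
- marker_pen: Black felt pen, 128 mm long, 17 mm thick, lying loose on the board along its edge nearest the robot. Origin at its middle, underside.
- wood_wedge: Wooden wedge, 75 x 30 x 22 mm, lying loose on the board along its edge nearest the robot, right of the pen. Origin at its middle, underside.
- folding_rule: Yellow folding rule, shut, 233 x 20 x 16 mm, loose on the table to the right. Origin at its middle, underside.
- whetstone: Grey stone bar, 150 x 48 x 24 mm, loose on the table to the left. Origin at its middle, underside.

How it is judged:
On the way:
1. the scale reads 30 degrees, give or take 2, with the clamp still slack (value of joint turntable between 0.4887 and 0.5585 rad and contact force between clamp_shoe and anything else below 1 N), for 0.2 s.
At the end, for the whole second after the job is handed in: The scale reads 30 degrees, give or take 2 (0.489 to 0.559 rad), and the clamp shoe bears on the rim with more than 25 N (a push of about 6 N or more at the lever knob) (value of joint turntable between 0.4887 and 0.5585 rad and contact force between clamp_shoe and anything else above 25 N); the robot touches nothing.
It fails at once if the clamp is forced: its shoe presses the rim with more than 240 N (about 20 N at the knob) (contact force between clamp_shoe and anything else above 240 N).
It fails at once if a loose thing lying about is shoved more than 25 mm (distance of any of marker_pen, wood_wedge, folding_rule, whetstone from where it was at the start of the episode above 0.025 m).
It also fails if it takes over 64 s, if anything falls off the work surface, if the arm or the gripper's body presses on something with over 40 N, if the wrist force passes 120 N, or if a joint passes its speed limit or range.

## Working session

There is one attempt and no reset: what is moved stays moved. The work goes in short steps, Python scripts to look and compute and a tool call to move; the robot and the scene stay as the last step left them, time stands still between calls to the robot, and variables do not carry over. Pictures are saved under pics/ and viewed, and the job is handed in when it is done.

Besides the shell and the picture viewer there is one more tool, called after ">>>" as name(argument=value, ...), one argument or row to a line, values as JSON. arm_command: Moves the arm, as the interface text tells. Its arguments: {"type":"object","properties":{"targets":{"type":"array"},"grip_force":{"type":"number"}},"required":["targets"]}

```bash
ls; mkdir -p pics
python3 - <<'E'
from rig import manip
import cv2,numpy as np
np.set_printoptions(precision=4,suppress=True)
for n in("scene","top"):
    im=manip.get_image(n); cv2.imwrite(f"pics/{n}0.png",im[:,:,::-1])
    print(n,manip.calibration(n))
s=manip.get_state()
for k,v in s.items(): print(k,np.round(v,4))
E
```

```text
pics
scene {'fx': 351.22729374118546, 'fy': 351.22729374118546, 'cx': 256.663682878844, 'cy': 194.72878597589795, 'k1': 0.016877999547281856, 'R': array([[-0.8085, -0.5883,  0.0186],
       [-0.465 ,  0.619 , -0.6329],
       [ 0.3608, -0.5203, -0.774 ]]), 't': array([0.4936, 0.2724, 0.9701])}
top {'fx': 416.97886817016496, 'fy': 416.97886817016496, 'cx': 253.61571987562616, 'cy': 190.18327425574043, 'k1': -0.037730438933553635, 'R': array([[ 0.0109, -0.9999,  0.0004],
       [-0.9755, -0.0107, -0.2199],
       [ 0.2199,  0.002 , -0.9755]]), 't': array([0.0622, 0.5496, 1.0819])}
clock 0.1
qpos [ 1.155   0.2765  1.506   0.      1.3607 -0.121 ]
qd [ 0.0003 -0.0017 -0.0034 -0.0009 -0.     -0.    ]
effort [  0.0017 -41.7702 -24.6404  -0.       0.0057  -0.    ]
position [0.167  0.55   0.4039]
ee_rot [ 0.6993  0.1033  0.6996 -0.1044]
contact_force [ 1.026  -0.1558 -0.1456]
moment [ 0.0325 -0.0462 -0.0034]
width 0.0853
```

View pics/scene0.png

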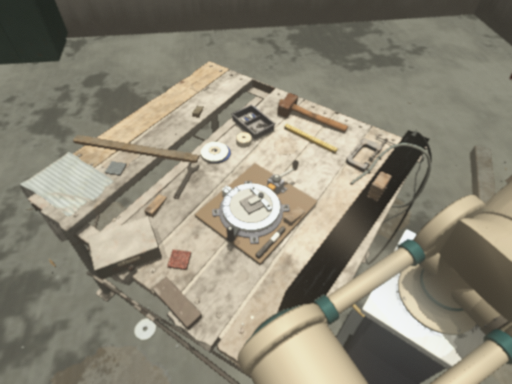

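View pics/top0.png

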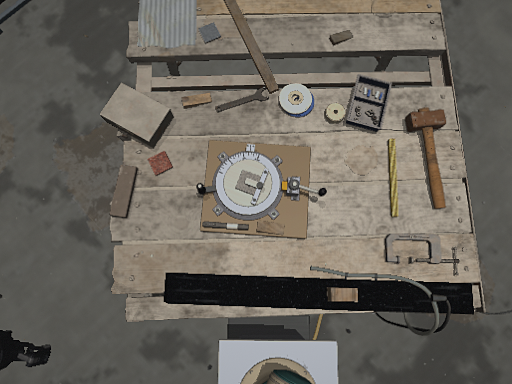

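The top view shows the rest at about (250,183), the index bracket at (250,148), the grip post at (201,188), the lever knob at (322,192) and the clamp block near (292,187). The pen is at (225,226) and the wedge at (270,227). Next I'll zoom in and measure.

```bash
cat > h.py <<'E'
import numpy as np, cv2
from rig import manip
def ray(n,uv):
    c=manip.calibration(n); 
    d=np.array([(uv[0]-c['cx'])/c['fx'],(uv[1]-c['cy'])/c['fy']]); 
    s=d.copy()
    for _ in range(20): s=d/(1+c['k1']*(s@s))
    R=np.array(c['R']);t=np.array(c['t'])
    return -R.T@t, R.T@np.array([s[0],s[1],1.])
def onplane(n,uv,z):
    o,d=ray(n,uv); return o+d*(z-o[2])/d[2]
def proj(n,X):
    c=manip.calibration(n); p=np.array(c['R'])@np.asarray(X,float)+np.array(c['t'])
    s=p[:2]/p[2]; s=s*(1+c['k1']*(s@s)); return np.array([c['fx']*s[0]+c['cx'],c['fy']*s[1]+c['cy']])
E
python3 - <<'E'
import cv2
im=cv2.imread('pics/top0.png'); cv2.imwrite('pics/top0c.png',cv2.resize(im[130:245,190:335],None,fx=5,fy=5,interpolation=cv2.INTER_CUBIC))
im=cv2.imread('pics/scene0.png'); cv2.imwrite('pics/scene0c.png',cv2.resize(im[150:265,190:325],None,fx=5,fy=5,interpolation=cv2.INTER_CUBIC))
E
```

```text
(no output)
```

View pics/top0c.png

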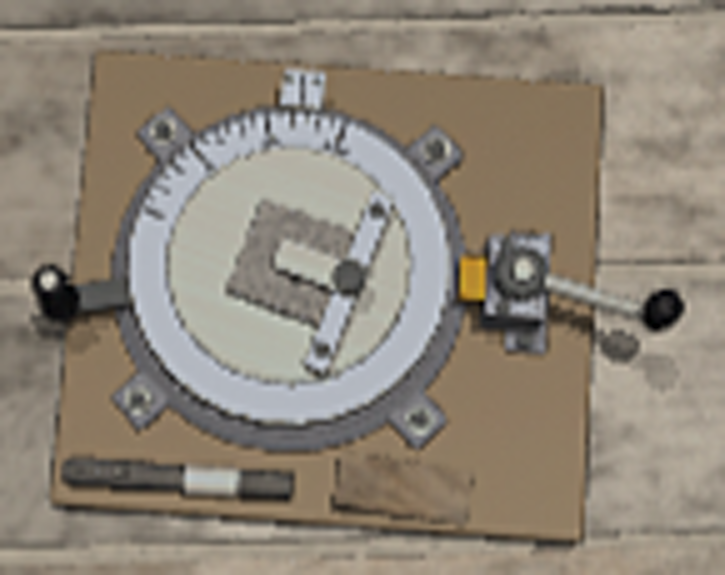

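View pics/scene0c.png

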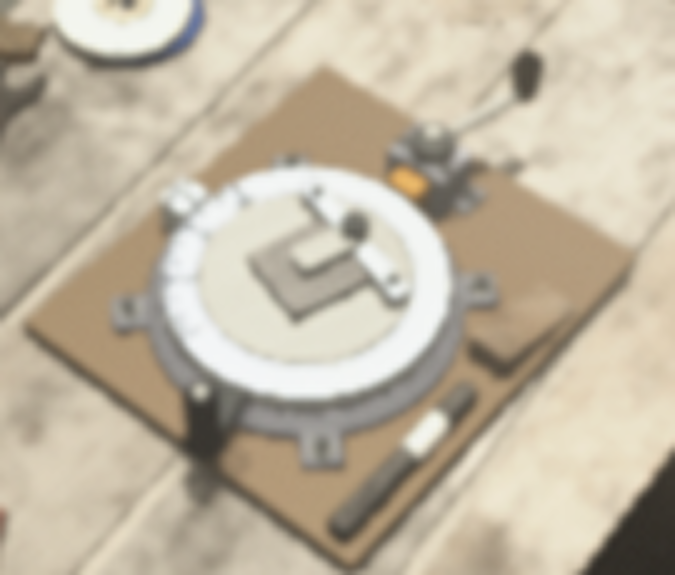

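The zoomed crop shows these positions in crop pixels:
- index line (303,88)
- post top (48,280)
- knob top (662,308)
- lever boss (522,265)
- lug screws (163,132), (436,150), (139,400), (419,420)

I'll fit the disc and cast these points onto their heights.

```bash
cat > meas.py <<'E'
from h import *
from scipy.optimize import least_squares
import sys
np.set_printoptions(precision=4,suppress=True)
def disc(im):
    hsv=cv2.cvtColor(im,cv2.COLOR_BGR2HSV)
    m=((hsv[...,2]>150)&(hsv[...,1]<60)).astype(np.uint8)
    roi=np.zeros_like(m); cv2.circle(roi,(249,183),38,1,-1); m&=roi
    cs,_=cv2.findContours(m,cv2.RETR_EXTERNAL,cv2.CHAIN_APPROX_NONE)
    c=max(cs,key=cv2.contourArea); h=cv2.convexHull(c)[:,0]
    P=np.array([onplane('top',p,.046)[:2] for p in h])
    r=least_squares(lambda q:np.hypot(*(P-q[:2]).T)-q[2],[*P.mean(0),.09],loss='soft_l1',f_scale=.001)
    return r.x,np.std(r.fun)
if __name__=='__main__':
    im=cv2.imread('pics/top0.png')
    print('disc',disc(im))
    c=lambda u,v:(190+(u+.5)/5-.5,130+(v+.5)/5-.5)
    for nme,uv,z in [('index',(303,88),.046),('post top',(48,280),.088),('knob top',(662,308),.097),('boss',(522,265),.073),
       ('lug1',(163,132),.03),('lug2',(436,150),.03),('lug3',(139,400),.03),('lug4',(419,420),.03),
       ('board TL',(95,53),.015),('board TR',(603,88),.015),('BR',(582,542),.015),('BL',(53,500),.015),
       ('30line',(268,140),.046),('60',(195,155),.046),('right long',(343,147),.046),('pen',(178,478),.02),('wedge',(402,488),.037)]:
        print(nme,onplane('top',c(*uv),z))
E
python3 meas.py
```

```text
disc (array([0.5741, 0.086 , 0.0887]), np.float64(0.0003688282871013541))
index [0.6776 0.0793 0.046 ]
post top [0.5539 0.2143 0.088 ]
knob top [ 0.5401 -0.1135  0.097 ]
boss [ 0.5686 -0.0416  0.073 ]
lug1 [0.6556 0.1596 0.03  ]
lug2 [0.6465 0.0028 0.03  ]
lug3 [0.4993 0.1687 0.03  ]
lug4 [0.4897 0.0124 0.03  ]
board TL [0.7083 0.2021 0.015 ]
board TR [ 0.6901 -0.0959  0.015 ]
BR [ 0.4244 -0.0792  0.015 ]
BL [0.4446 0.2165 0.015 ]
30line [0.6465 0.0987 0.046 ]
60 [0.6372 0.1398 0.046 ]
right long [0.6428 0.0562 0.046 ]
pen [0.4571 0.1465 0.02  ]
wedge [0.4506 0.0221 0.037 ]
```

Checks:
- **Pivot:** (0.574, 0.086). The disc radius comes out at 0.0887 against 0.090, and the lug mean agrees.
- **Board yaw:** about -3.5°.
- **Post:** radius 0.130, as expected, which gives a reading of about 72°.
- **Lever axis:** 0.128 from the pivot, as expected.
- **Knob:** radius 0.076, lever near 0.

The plan is to straddle the post with partly open jaws, push it along the arc, then do the same with the knob while watching the force.

```bash
cat > plan.py <<'E'
from h import *
from scipy.spatial.transform import Rotation as Ro
np.set_printoptions(precision=4,suppress=True)
PIV=np.array([.5737,.0860]); XP=176.5
LAX=np.array([.566,-.0418])
def st():
    s=manip.get_state(); q=np.array(s['ee_rot']); R=Ro.from_quat(q[[1,2,3,0]])
    return s,np.array(s['position']),R
def show():
    s,p,R=st(); M=R.as_matrix()
    print('t',round(s['clock'],2),'pos',p,'x',M[:,0],'y',M[:,1],'yaw_y',np.degrees(np.arctan2(M[1,1],M[0,1])),'F',np.array(s['contact_force']),'w',round(s['width'],4))
    print('q',np.array(s['qpos']))
def to(target,yaw):
    """dp (tool axes) and turn (deg, rotvec) from the measured pose to a pose pointing down with tool y at world yaw (mod 180)"""
    s,p,R=st(); M=R.as_matrix()
    best=None
    for k in (0,180):
        a=np.radians(yaw+k); x=np.array([0,0,-1.]); y=np.array([np.cos(a),np.sin(a),0]); T=np.column_stack([x,y,np.cross(x,y)])
        rv=np.degrees((R.inv()*Ro.from_matrix(T)).as_rotvec())
        if best is None or np.linalg.norm(rv)<np.linalg.norm(best): best=rv
    print('target',np.array(target),'dp tool now',M.T@(np.array(target)-p)*1000,'mm; turn',best)
def post(reading): 
    a=np.radians(XP-120+reading-30); return PIV+.13*np.array([np.cos(a),np.sin(a)]),np.degrees(a)
E
python3 - <<'E'
from plan import *
show()
p,a=post(72.3); print(p,a)
to([*p,.30],a-90)
E
```

```text
t 0.1 pos [0.167  0.55   0.4039] x [-0.0007 -0.0015 -1.    ] y [ 0.2906  0.9569 -0.0017] yaw_y 73.10805184034572 F [ 1.026  -0.1558 -0.1456] w 0.0853
q [ 1.155   0.2765  1.506   0.      1.3607 -0.121 ]
[0.5538 0.2145] 98.80000000000001
target [0.5538 0.2145 0.3   ] dp tool now [ 104.1654 -208.4911  467.6567] mm; turn [64.308   0.0429  0.0931]
```

>>> arm_command(
  targets=[
    {"dp": [0,-0.0174,0.039],"turn": [0,0,0],"grip": 0},
    {"dp": [0,-0.0174,0.039],"turn": [0,0,0],"grip": 0},
    {"dp": [0,-0.0174,0.039],"turn": [0,0,0],"grip": 0},
    {"dp": [0,-0.0174,0.039],"turn": [0,0,0],"grip": 0},
    {"dp": [0,-0.0174,0.039],"turn": [0,0,0],"grip": 0},
    {"dp": [0,-0.0174,0.039],"turn": [0,0,0],"grip": 0},
    {"dp": [0,-0.0174,0.039],"turn": [0,0,0],"grip": 0},
    {"dp": [0,-0.0174,0.039],"turn": [0,0,0],"grip": 0},
  ],
)

```text
clock: 0.9
position: [0.4261, 0.325, 0.4044]
ee_rot: [0.699, 0.104, 0.7, -0.104]
contact_force: [0.1, 0.8, -0.2]
width: 0.0427
```

>>> arm_command(
  targets=[
    {"dp": [0,-0.0174,0.039],"turn": [0,0,0],"grip": 0},
    {"dp": [0,-0.0174,0.039],"turn": [0,0,0],"grip": 0},
    {"dp": [0,-0.0174,0.039],"turn": [0,0,0],"grip": 0},
    {"dp": [0,-0.0174,0.039],"turn": [0,0,0],"grip": 0},
    {"dp": [0,0,0],"turn": [8,0,0],"grip": 0},
    {"dp": [0,0,0],"turn": [8,0,0],"grip": 0},
    {"dp": [0,0,0],"turn": [8,0,0],"grip": 0},
    {"dp": [0,0,0],"turn": [8,0,0],"grip": 0},
  ],
)

```text
clock: 1.7
position: [0.5543, 0.2142, 0.404]
ee_rot: [0.642, 0.294, 0.643, -0.295]
contact_force: [0.7, 0.6, -0.0]
width: 0.0426
```

>>> arm_command(
  targets=[
    {"dp": [0,0,0],"turn": [8,0,0],"grip": 0},
    {"dp": [0,0,0],"turn": [8,0,0],"grip": 0},
    {"dp": [0,0,0],"turn": [8,0,0],"grip": 0},
    {"dp": [0,0,0],"turn": [8,0,0],"grip": 0},
    {"dp": [0,0,0],"turn": [0,0,0],"grip": 0},
    {"dp": [0,0,0],"turn": [0,0,0],"grip": 0},
  ],
)

```text
clock: 2.3
position: [0.5542, 0.2144, 0.4043]
ee_rot: [0.539, 0.458, 0.539, -0.458]
contact_force: [0.4, 0.5, -0.1]
width: 0.043
```

Run:
```python
from plan import *
show()
p,a=post(72.3)
to([*p,.30],a-90)
```

```text
t 2.3 pos [0.5542 0.2144 0.4043] x [-0.0007 -0.0001 -1.    ] y [ 0.9869  0.1612 -0.0007] yaw_y 9.275057558526061 F [ 0.4276  0.5306 -0.1058] w 0.043
q [0.2521 0.3052 1.4633 0.0001 1.3738 0.0902]
target [0.5538 0.2145 0.3   ] dp tool now [104.3408  -0.2613  -0.0945] mm; turn [0.4751 0.001  0.0402]
```

>>> arm_command(
  targets=[
    {"dp": [0.035,0,0],"turn": [0,0,0],"grip": 0},
    {"dp": [0.035,0,0],"turn": [0,0,0],"grip": 0},
    {"dp": [0.035,0,0],"turn": [0,0,0],"grip": 0},
    {"dp": [0.025,0,0],"turn": [0,0,0],"grip": 0},
    {"dp": [0,0,0],"turn": [0,0,0],"grip": 0},
  ],
)

```text
clock: 2.8
position: [0.5526, 0.214, 0.2709]
ee_rot: [0.537, 0.456, 0.54, -0.461]
contact_force: [-1.0, 0.2, 0.4]
width: 0.0425
```

Run:
```python
from plan import *
im=manip.get_image('scene')[:,:,::-1]; cv2.imwrite('pics/s1.png',cv2.resize(im[150:265,190:325],None,fx=5,fy=5,interpolation=cv2.INTER_CUBIC))
show()
```

```text
t 2.85 pos [0.5537 0.2143 0.2732] x [-0.004 -0.001 -1.   ] y [ 0.9871  0.1598 -0.0041] yaw_y 9.197959219430649 F [ 0.7539 -0.4164  0.5456] w 0.0424
q [0.2521 0.4037 1.6574 0.0001 1.0846 0.0915]
```

View pics/s1.png

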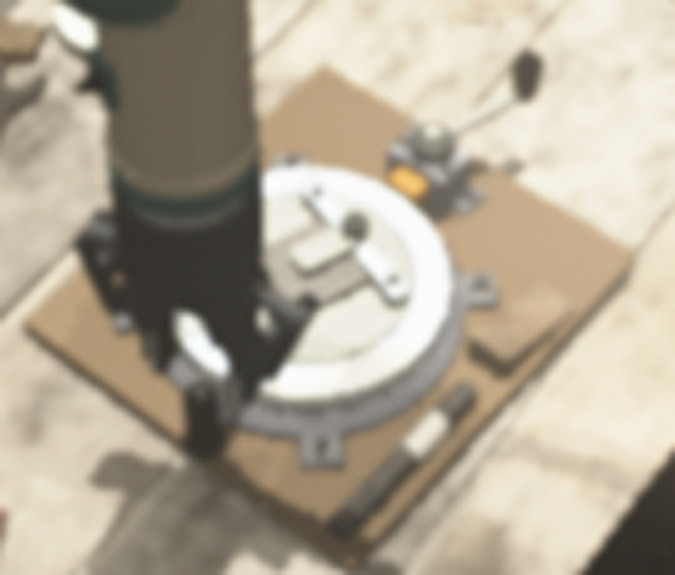

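The gripper is poised over the post, whose foot is at about (203,420) in the crop with the jaws on either side. Now I'll lower it gently.

>>> arm_command(
  targets=[
    {"dp": [0.008,0,0],"turn": [0,0,0],"grip": 0},
    {"dp": [0.008,0,0],"turn": [0,0,0],"grip": 0},
    {"dp": [0.008,0,0],"turn": [0,0,0],"grip": 0},
    {"dp": [0,0,0],"turn": [0,0,0],"grip": 0},
  ],
)

```text
clock: 3.25
position: [0.5538, 0.2143, 0.25]
ee_rot: [0.538, 0.458, 0.538, -0.459]
contact_force: [-0.7, -0.2, -0.0]
width: 0.0427
```

>>> arm_command(
  targets=[
    {"dp": [0.01,0,0],"turn": [0,0,0],"grip": 0},
    {"dp": [0.01,0,0],"turn": [0,0,0],"grip": 0},
    {"dp": [0,0,0],"turn": [0,0,0],"grip": 0},
  ],
)

```text
clock: 3.55
position: [0.5535, 0.2142, 0.2289]
ee_rot: [0.537, 0.458, 0.539, -0.46]
contact_force: [0.6, -0.1, 0.4]
width: 0.0427
```

Run:
```python
from plan import *
show()
for w in (.0425,):
  # trailing pad pushes: tool centre ahead of the post by w/2-.010
  for r in (72.3,60,50,40,35,32,30):
    p,a=post(r); t=np.radians(a-90); c=p+(w/2-.010)*np.array([np.cos(t),np.sin(t)])
    print(r,c,'yaw',a-90)
```

```text
t 3.55 pos [0.5535 0.2142 0.2289] x [-0.0033 -0.0008 -1.    ] y [ 0.9874  0.1583 -0.0033] yaw_y 9.109144714123623 F [ 0.6217 -0.1196  0.3972] w 0.0427
q [0.2521 0.4491 1.7103 0.0001 0.9856 0.093 ]
72.3 [0.5649 0.2162] yaw 8.800000000000011
60 [0.5929 0.2151] yaw -3.5
50 [0.615  0.2098] yaw -13.5
40 [0.6359 0.2007] yaw -23.5
35 [0.6456 0.1949] yaw -28.499999999999993
32 [0.6512 0.191 ] yaw -31.5
30 [0.6548 0.1882] yaw -33.5
```

>>> arm_command(
  targets=[
    {"dp": [0,0.005,0],"turn": [0,0,0],"grip": 0},
    {"dp": [0,0.006,0],"turn": [0,0,0],"grip": 0},
    {"dp": [0,0.0045,0.0005],"turn": [2,0,0],"grip": 0},
    {"dp": [0,0.0045,0.0005],"turn": [2,0,0],"grip": 0},
    {"dp": [0,0.0045,0.0005],"turn": [2,0,0],"grip": 0},
  ],
)

```text
clock: 4.05
position: [0.5779, 0.2164, 0.2307]
ee_rot: [0.512, 0.486, 0.514, -0.488]
contact_force: [-4.3, 0.1, 0.6]
width: 0.0426
```

Run:
```python
from plan import *
show()
```

```text
t 4.05 pos [0.5779 0.2164 0.2307] x [-0.0041 -0.0004 -1.    ] y [ 0.9986  0.0527 -0.0042] yaw_y 3.0223635627491343 F [-4.3018  0.0774  0.6371] w 0.0426
q [0.2454 0.4767 1.653  0.0007 1.016  0.1923]
```

There is contact at about 4 N, as expected, so I'll continue along the arc.

>>> arm_command(
  targets=[
    {"dp": [0,0.0068,0.0008],"turn": [3,0,0],"grip": 0},
    {"dp": [0,0.0068,0.0008],"turn": [3,0,0],"grip": 0},
    {"dp": [0,0.0068,0.0008],"turn": [3,0,0],"grip": 0},
    {"dp": [0,0.0068,0.0008],"turn": [3,0,0],"grip": 0},
    {"dp": [0,0.0068,0.0008],"turn": [3,0,0],"grip": 0},
  ],
)

```text
clock: 4.55
position: [0.6116, 0.211, 0.2307]
ee_rot: [-0.444, -0.549, -0.446, 0.551]
contact_force: [-3.7, 1.0, 2.3]
width: 0.0426
```

>>> arm_command(
  targets=[
    {"dp": [0,0.0068,0.0008],"turn": [3,0,0],"grip": 0},
    {"dp": [0,0.0068,0.0008],"turn": [3,0,0],"grip": 0},
    {"dp": [0,0.0068,0.0008],"turn": [3,0,0],"grip": 0},
    {"dp": [0,0.0045,0.0005],"turn": [2,0,0],"grip": 0},
    {"dp": [0,0,0],"turn": [0,0,0],"grip": 0},
  ],
)

```text
clock: 5.05
position: [0.6359, 0.2011, 0.2308]
ee_rot: [-0.391, -0.589, -0.391, 0.589]
contact_force: [-0.8, 0.6, -0.0]
width: 0.0427
```

Run:
```python
from plan import *
show()
s,p,R=st(); y=R.as_matrix()[:2,1]; c=p[:2]-y*(.0426/2-.010)-PIV
print('reading est',np.degrees(np.arctan2(c[1],c[0]))-XP+150+0,np.hypot(*c))
im=manip.get_image('top')[:,:,::-1]; cv2.imwrite('pics/t2.png',im); cv2.imwrite('pics/t2c.png',cv2.resize(im[130:245,190:335],None,fx=5,fy=5,interpolation=cv2.INTER_CUBIC))
```

```text
t 5.05 pos [0.6359 0.2011 0.2308] x [-0.0004  0.0005 -1.    ] y [ 0.9211 -0.3893 -0.0006] yaw_y -22.91018006189718 F [-0.8184  0.6021 -0.012 ] w 0.0427
q [0.2019 0.5388 1.5335 0.0007 1.0696 0.6014]
reading est 40.085895112351594 0.13021977982082794
```

View pics/t2c.png

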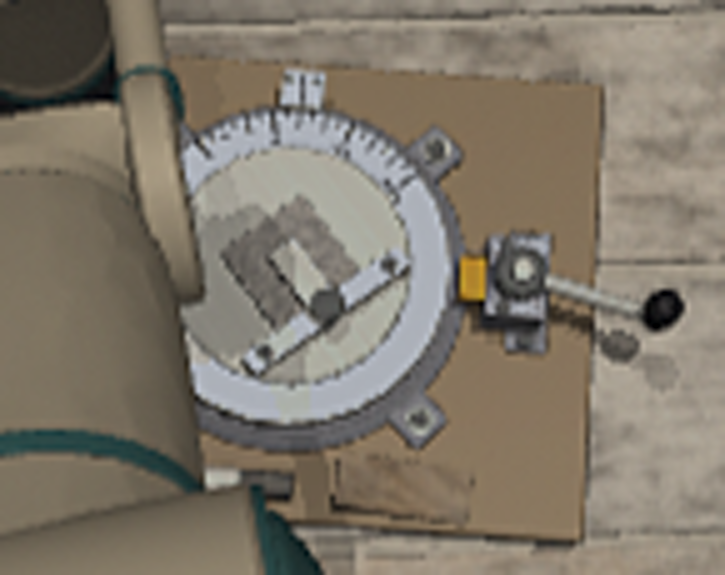

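The top view shows the scale still clear, with the index at (303,90). The reading is about 40 by tool position. I'll push about 9.5° more.

>>> arm_command(
  targets=[
    {"dp": [0,0.0045,0.0005],"turn": [2,0,0],"grip": 0},
    {"dp": [0,0.0045,0.0005],"turn": [2,0,0],"grip": 0},
    {"dp": [0,0.0045,0.0005],"turn": [2,0,0],"grip": 0},
    {"dp": [0,0.0045,0.0005],"turn": [2,0,0],"grip": 0},
    {"dp": [0,0.0034,0.0003],"turn": [1.5,0,0],"grip": 0},
    {"dp": [0,0,0],"turn": [0,0,0],"grip": 0},
    {"dp": [0,0,0],"turn": [0,0,0],"grip": 0},
  ],
)

```text
clock: 5.8
position: [0.6536, 0.1895, 0.2308]
ee_rot: [0.341, 0.62, 0.341, -0.619]
contact_force: [-1.3, 0.7, 0.6]
width: 0.0423
```

```bash
cat > unroll.py <<'E'
from plan import *
def unroll(path,out):
    """scale band unrolled about the pivot: columns = angle from index (deg, + = CCW), 8 px/deg; rows = radius 104..66 mm"""
    im=cv2.imread(path)
    ang=np.arange(-45,45,1/8.); rad=np.arange(.106,.064,-.00025)
    A,Rr=np.meshgrid(np.radians(XP-180-ang),rad)  # left = CCW
    mx=np.zeros(A.shape,np.float32); my=mx.copy()
    X=np.stack([PIV[0]+Rr*np.cos(-A*-1),PIV[1]+Rr*np.sin(A),np.full(A.shape,.046)],-1)
    c=manip.calibration('top'); P=X@np.array(c['R']).T+np.array(c['t']); s=P[...,:2]/P[...,2:]; s=s*(1+c['k1']*(s**2).sum(-1,keepdims=True))
    u=cv2.remap(im,(c['fx']*s[...,0]+c['cx']).astype(np.float32),(c['fy']*s[...,1]+c['cy']).astype(np.float32),cv2.INTER_CUBIC)
    cv2.imwrite(out,cv2.resize(u,None,fy=2,fx=1)); return u,ang,rad
if __name__=='__main__':
    import sys
    u,ang,rad=unroll(sys.argv[1],sys.argv[2])
    g=u.mean(2)
    for nme,lo,hi in(('index',.099,.105),('outer',.083,.087),('mid',.077,.080),('inner',.0715,.0745)):
        sel=(rad>lo)&(rad<hi); pr=g[sel].mean(0); k=8; base=cv2.GaussianBlur(pr[None],(0,0),24)[0]; d=cv2.GaussianBlur(pr[None],(0,0),4)[0]-base
        pk=[(round(-ang[i],1),round(d[i],0)) for i in range(2,len(d)-2) if d[i]<-6 and d[i]==d[max(0,i-12):i+13].min()]
        print(nme,pk)
E
python3 - <<'E'
from plan import *
show()
s,p,R=st(); y=R.as_matrix()[:2,1]; c=p[:2]-y*(.0426/2-.010)-PIV
print('reading est',np.degrees(np.arctan2(c[1],c[0]))-XP+150+0,np.hypot(*c))
im=manip.get_image('top')[:,:,::-1]; cv2.imwrite('pics/t3.png',im); cv2.imwrite('pics/t3c.png',cv2.resize(im[140:190,215:285],None,fx=10,fy=10,interpolation=cv2.INTER_CUBIC))
E
python3 unroll.py pics/t3.png pics/u3.png
```

```text
t 5.8 pos [0.6536 0.1895 0.2308] x [ 0.0006  0.0002 -1.    ] y [ 0.8448 -0.5351  0.0004] yaw_y -32.351236842826125 F [-1.3285  0.6875  0.5517] w 0.0423
q [0.18   0.5562 1.4994 0.     1.0853 0.7446]
reading est 30.768432559870433 0.13017858080153788
index [(np.float64(31.2), np.float64(-24.0)), (np.float64(8.1), np.float64(-50.0)), (np.float64(-0.0), np.float64(-55.0)), (np.float64(-8.4), np.float64(-23.0)), (np.float64(-40.0), np.float64(-10.0))]
outer [(np.float64(36.5), np.float64(-29.0)), (np.float64(30.6), np.float64(-51.0)), (np.float64(26.0), np.float64(-13.0)), (np.float64(20.4), np.float64(-45.0)), (np.float64(16.1), np.float64(-21.0)), (np.float64(10.6), np.float64(-60.0)), (np.float64(1.1), np.float64(-70.0)), (np.float64(-4.5), np.float64(-12.0)), (np.float64(-8.9), np.float64(-31.0)), (np.float64(-14.1), np.float64(-20.0)), (np.float64(-18.6), np.float64(-54.0)), (np.float64(-23.9), np.float64(-13.0)), (np.float64(-28.9), np.float64(-55.0)), (np.float64(-33.8), np.float64(-16.0)), (np.float64(-38.8), np.float64(-33.0)), (np.float64(-44.0), np.float64(-12.0))]
mid [(np.float64(38.2), np.float64(-37.0)), (np.float64(30.5), np.float64(-48.0)), (np.float64(20.9), np.float64(-6.0)), (np.float64(0.9), np.float64(-66.0)), (np.float64(-9.2), np.float64(-9.0)), (np.float64(-29.0), np.float64(-44.0))]
inner [(np.float64(40.5), np.float64(-39.0)), (np.float64(0.8), np.float64(-58.0)), (np.float64(-27.9), np.float64(-28.0))]
```

View pics/t3c.png

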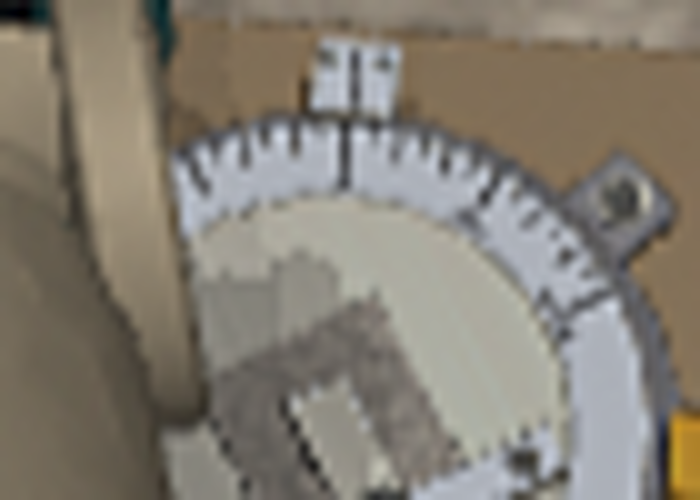

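View pics/u3.png

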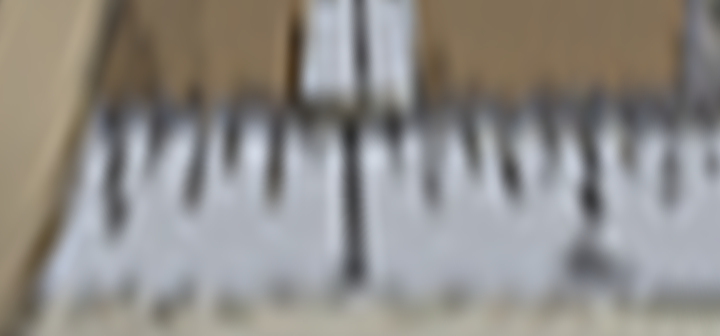

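The unrolled scale shows the 30 line 0.9° before the index, with 60 at -29.0 and 0 at +30.5, so the reading is about 30.8. The tool estimate of 30.77 agrees. I'll give it a small last nudge.

>>> arm_command(
  targets=[
    {"dp": [0,0.0009,0.0001],"turn": [0.4,0,0],"grip": 0},
    {"dp": [0,0.0009,0.0001],"turn": [0.4,0,0],"grip": 0},
    {"dp": [0,0,0],"turn": [0,0,0],"grip": 0},
    {"dp": [0,0,0],"turn": [0,0,0],"grip": 0},
  ],
)

```text
clock: 6.25
position: [0.6549, 0.1884, 0.2308]
ee_rot: [0.336, 0.622, 0.337, -0.622]
contact_force: [-2.1, 2.7, 1.6]
width: 0.0426
```

```bash
python3 - <<'E'
from plan import *
show()
s,p,R=st(); y=R.as_matrix()[:2,1]; c=p[:2]-y*(.0424/2-.010)-PIV
print('reading est',np.degrees(np.arctan2(c[1],c[0]))-XP+150+0,np.hypot(*c))
im=manip.get_image('top')[:,:,::-1]; cv2.imwrite('pics/t4.png',im)
E
python3 unroll.py pics/t4.png pics/u4.png | sed 's/np.float64//g' | grep -v outer
```

```text
t 6.25 pos [0.6549 0.1884 0.2308] x [-0.      0.0004 -1.    ] y [ 0.8368 -0.5474 -0.0002] yaw_y -33.19145140020772 F [-2.0753  2.7139  1.5942] w 0.0426
q [0.178  0.5575 1.4969 0.0005 1.0871 0.7571]
reading est 30.02340015641539 0.13015394954991613
index [((30.5), (-17.0)), ((8.1), (-49.0)), ((-0.0), (-55.0)), ((-8.2), (-23.0)), ((-40.0), (-10.0))]
mid [((37.0), (-27.0)), ((30.1), (-52.0)), ((19.2), (-7.0)), ((0.6), (-57.0)), ((-9.4), (-10.0)), ((-29.6), (-48.0)), ((-39.8), (-13.0))]
inner [((38.5), (-39.0)), ((28.6), (-8.0)), ((0.4), (-54.0)), ((-30.8), (-31.0))]
```

The reading is about 30.2 (30 line +0.5, 60 line -29.6, tool estimate 30.0). Next I'll back off to the middle of the gap and lift clear.

>>> arm_command(
  targets=[
    {"dp": [0,-0.005,0],"turn": [0,0,0],"grip": 0},
    {"dp": [0,-0.006,0],"turn": [0,0,0],"grip": 0},
    {"dp": [-0.02,0,0],"turn": [0,0,0],"grip": 0},
    {"dp": [-0.04,0,0],"turn": [0,0,0],"grip": 0},
    {"dp": [-0.04,0,0],"turn": [0,0,0],"grip": 0},
    {"dp": [0,0,0],"turn": [0,0,0],"grip": 0},
  ],
)

```text
clock: 6.9
position: [0.6476, 0.1945, 0.3377]
ee_rot: [0.338, 0.627, 0.335, -0.617]
contact_force: [0.8, 0.5, 0.4]
width: 0.0427
```

Run:
```python
from plan import *
show()
a=XP+75; k=LAX+.078*np.array([np.cos(np.radians(a)),np.sin(np.radians(a))]); print('lever0 knob',k)
to([.541,-.1145,.33],a+90)
```

```text
t 6.9 pos [0.6476 0.1945 0.3377] x [ 0.0142  0.0017 -0.9999] y [ 0.8369 -0.5472  0.0109] yaw_y -33.17968176682008 F [0.8341 0.5093 0.3545] w 0.0427
q [ 0.1893  0.4619  1.3818 -0.001   1.2836  0.7686]
lever0 knob [ 0.5413 -0.1158]
target [ 0.541  -0.1145  0.33  ] dp tool now [  5.6955  79.8537 317.0254] mm; turn [-14.6766  -0.444   -0.6892]
```

>>> arm_command(
  targets=[
    {"dp": [0,0.01,0.0396],"turn": [0,0,0],"grip": 0},
    {"dp": [0,0.01,0.0396],"turn": [0,0,0],"grip": 0},
    {"dp": [0,0.01,0.0396],"turn": [0,0,0],"grip": 0},
    {"dp": [0,0.01,0.0396],"turn": [0,0,0],"grip": 0},
    {"dp": [0,0.01,0.0396],"turn": [0,0,0],"grip": 0},
    {"dp": [0,0.01,0.0396],"turn": [0,0,0],"grip": 0},
    {"dp": [0,0.01,0.0396],"turn": [0,0,0],"grip": 0},
    {"dp": [0,0.01,0.0396],"turn": [0,0,0],"grip": 0},
  ],
)

```text
clock: 7.7
position: [0.5383, -0.1162, 0.3304]
ee_rot: [0.337, 0.622, 0.336, -0.622]
contact_force: [0.3, -0.2, 0.3]
width: 0.0426
```

>>> arm_command(
  targets=[
    {"dp": [0,0,0],"turn": [-7.3,0,0],"grip": 0},
    {"dp": [0,0,0],"turn": [-7.3,0,0],"grip": 0},
    {"dp": [0,0,0],"turn": [0,0,0],"grip": 0},
    {"dp": [0,0,0],"turn": [0,0,0],"grip": 0},
  ],
)

```text
clock: 8.1
position: [0.5391, -0.1146, 0.3305]
ee_rot: [-0.412, -0.575, -0.412, 0.575]
contact_force: [0.3, 0.2, -1.3]
width: 0.0429
```

```bash
python3 - <<'E'
from plan import *
show()
to([.541,-.1145,.237],-18.5)
im=manip.get_image('scene')[:,:,::-1]; cv2.imwrite('pics/s5.png',cv2.resize(im[140:255,200:335],None,fx=5,fy=5,interpolation=cv2.INTER_CUBIC))
im=manip.get_image('top')[:,:,::-1]; cv2.imwrite('pics/t5.png',im)
E
python3 unroll.py pics/t5.png pics/u5.png | sed 's/np.float64//g' | grep -v outer
```

```text
t 8.1 pos [ 0.5391 -0.1146  0.3305] x [ 0.0001 -0.0004 -1.    ] y [ 0.947  -0.3211  0.0002] yaw_y -18.730482873579632 F [ 0.3487  0.1589 -1.2696] w 0.0429
q [-0.3356  0.2925  1.6744 -0.0004  1.1745 -0.0086]
target [ 0.541  -0.1145  0.237 ] dp tool now [93.474   1.7365 -0.7643] mm; turn [-0.2305  0.0208 -0.0115]
index [((39.6), (-15.0)), ((8.1), (-52.0)), ((-0.0), (-59.0)), ((-8.2), (-24.0)), ((-40.0), (-11.0))]
mid [((30.1), (-58.0)), ((19.2), (-8.0)), ((0.5), (-47.0)), ((-9.2), (-10.0)), ((-19.2), (-6.0)), ((-29.6), (-51.0)), ((-39.8), (-13.0))]
inner [((28.6), (-8.0)), ((0.5), (-58.0)), ((-30.8), (-32.0))]
```

View pics/s5.png

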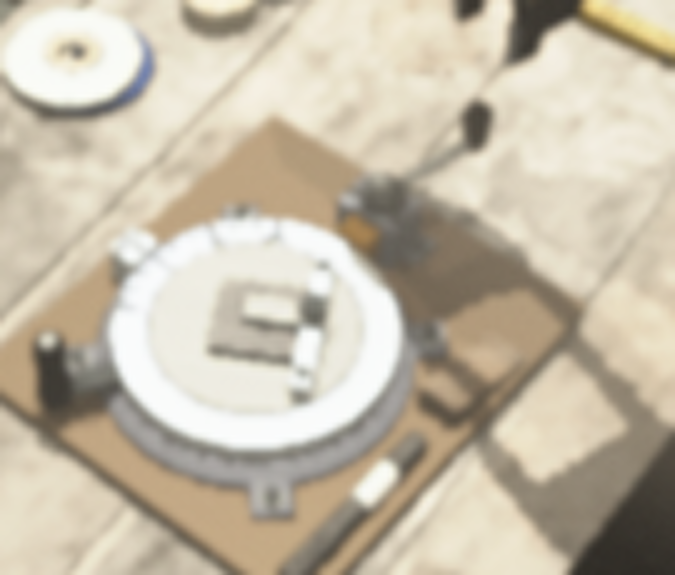

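View pics/t5.png

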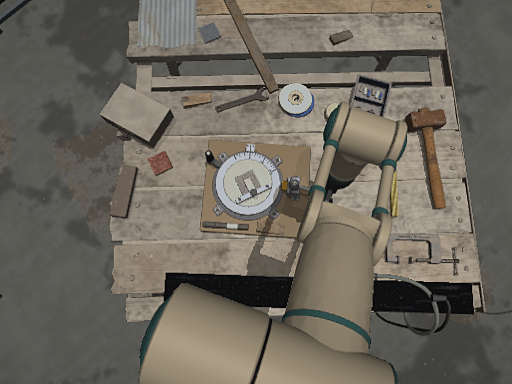

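The table holds at about 30.3 after release, and the gripper hangs over the knob, seen in the scene crop at (477,125). I'll cross-check the knob position with both views.

Run:
```python
from plan import *
print(proj('scene',[.541,-.1145,.097]),proj('scene',[.541,-.1145,.058]))
c=lambda u,v:(200+(u+.5)/5-.5,140+(v+.5)/5-.5)
print(c(477,105),c(475,148), onplane('scene',c(477,108),.097),onplane('scene',c(475,146),.058))
```

```text
[294.9825 160.6719] [293.7834 168.8949]
(295.0, 160.6) (294.6, 169.2) [ 0.5397 -0.1125  0.097 ] [ 0.539  -0.1165  0.058 ]
```

>>> arm_command(
  targets=[
    {"dp": [0.03,0,0],"turn": [0,0,0],"grip": 0},
    {"dp": [0.025,0,0],"turn": [0,0,0],"grip": 0},
    {"dp": [0.01,0,0],"turn": [0,0,0],"grip": 0},
    {"dp": [0,0,0],"turn": [0,0,0],"grip": 0},
    {"dp": [0.01,0,0],"turn": [0,0,0],"grip": 0},
    {"dp": [0.01,0,0],"turn": [0,0,0],"grip": 0},
    {"dp": [0.009,0,0],"turn": [0,0,0],"grip": 0},
    {"dp": [0,0,0],"turn": [0,0,0],"grip": 0},
  ],
)

```text
clock: 9.0
position: [0.5387, -0.1145, 0.2355]
ee_rot: [-0.412, -0.574, -0.413, 0.575]
contact_force: [-0.4, -0.0, -0.4]
width: 0.0426
```

```bash
cat > lev.py <<'E'
from plan import *
s,p,R=st(); M=R.as_matrix(); y=M[:2,1]; F=np.array(s['contact_force'])
show()
w=s['width']; k=p[:2]-y*(w/2-.0098); d=k-LAX
ang=np.degrees(np.arctan2(d[1],d[0]))%360
print('if touching: knob',k,'r',np.hypot(*d),'lever rad',np.radians(ang-XP-75),'F along y',F@M[:,1],'along z',F@M[:,2],'yaw err',(ang+90-360)-np.degrees(np.arctan2(y[1],y[0])))
E
python3 lev.py
```

```text
t 9.0 pos [ 0.5387 -0.1145  0.2355] x [-0.0023  0.0009 -1.    ] y [ 0.9478 -0.3189 -0.0025] yaw_y -18.597482442088012 F [-0.419  -0.0197 -0.3707] w 0.0426
q [-0.3358  0.3884  1.7999  0.0001  0.9558 -0.0112]
if touching: knob [ 0.5278 -0.1108] r 0.07886869522070573 lever rad -0.18272954740017636 F along y -0.38992836532980635 along z 0.15238349312491947 yaw err -10.37214941627779
```

>>> arm_command(
  targets=[
    {"dp": [0,0.006,0],"turn": [0,0,0],"grip": 0},
    {"dp": [0,0.006,0],"turn": [0,0,0],"grip": 0},
    {"dp": [0,0.0041,-0.0007],"turn": [-3,0,0],"grip": 0},
    {"dp": [0,0.0041,-0.0007],"turn": [-3,0,0],"grip": 0},
    {"dp": [0,0.0041,-0.0007],"turn": [-3,0,0],"grip": 0},
    {"dp": [0,0.0041,-0.0007],"turn": [-3,0,0],"grip": 0},
  ],
)

```text
clock: 9.6
position: [0.5666, -0.1196, 0.2369]
ee_rot: [-0.47, -0.527, -0.472, 0.528]
contact_force: [-2.9, 0.8, 2.2]
width: 0.0428
```

```bash
python3 lev.py
```

```text
t 9.6 pos [ 0.5666 -0.1196  0.2369] x [-0.0033  0.0008 -1.    ] y [ 0.9937 -0.1124 -0.0033] yaw_y -6.455473708757218 F [-2.9488  0.8455  2.2458] w 0.0428
q [-0.328   0.4223  1.7343 -0.0004  0.9883 -0.2152]
if touching: knob [ 0.5551 -0.1183] r 0.07726790872397168 lever rad 0.18172037565123292 F along y -3.0326672859576824 along z -0.5095472517422175 yaw err -1.632715714895248
```

>>> arm_command(
  targets=[
    {"dp": [0,0.0041,-0.0007],"turn": [-3,0,0],"grip": 0},
    {"dp": [0,0.0041,-0.0007],"turn": [-3,0,0],"grip": 0},
    {"dp": [0,0.0041,-0.0007],"turn": [-3,0,0],"grip": 0},
    {"dp": [0,0.0041,-0.0007],"turn": [-3,0,0],"grip": 0},
  ],
)

```text
clock: 10.0
position: [0.5831, -0.1178, 0.2369]
ee_rot: [0.523, 0.474, 0.524, -0.476]
contact_force: [-3.6, -1.3, 2.5]
width: 0.0428
```

```bash
python3 lev.py
```

```text
t 10.0 pos [ 0.5831 -0.1178  0.2369] x [-0.0032 -0.0003 -1.    ] y [ 0.9953  0.0968 -0.0032] yaw_y 5.556362401106534 F [-3.5641 -1.2935  2.5071] w 0.0428
q [-0.3159  0.442   1.6983 -0.0015  1.0042 -0.4121]
if touching: knob [ 0.5716 -0.1189] r 0.07733727176249756 lever rad 0.39474736858351617 F along y -3.6807031868430635 along z 0.9422105522629075 yaw err -1.4390042073759526
```

Moving at about 3.7 N and lever 0.39, it hasn't bitten yet. From here I'll take short steps and check the force after each.

>>> arm_command(
  targets=[
    {"dp": [0,0.0027,-0.0004],"turn": [-2,0,0],"grip": 0},
    {"dp": [0,0.0027,-0.0004],"turn": [-2,0,0],"grip": 0},
    {"dp": [0,0,0],"turn": [0,0,0],"grip": 0},
  ],
)

```text
clock: 10.3
position: [0.5889, -0.1165, 0.237]
ee_rot: [0.539, 0.457, 0.54, -0.458]
contact_force: [-3.2, -1.6, 2.1]
width: 0.043
```

```bash
python3 lev.py
```

```text
t 10.3 pos [ 0.5889 -0.1165  0.237 ] x [-0.0014 -0.0005 -1.    ] y [ 0.9865  0.1639 -0.0015] yaw_y 9.43167829873235 F [-3.2385 -1.6084  2.1379] w 0.043
q [-0.3108  0.4483  1.6866 -0.0011  1.0078 -0.4748]
if touching: knob [ 0.5773 -0.1184] r 0.07740989720282969 lever rad 0.46967542829416464 F along y -3.461476543469808 along z 1.0566245923391502 yaw err -1.0212585164773884
```

>>> arm_command(
  targets=[
    {"dp": [0,0.0027,-0.0004],"turn": [-2,0,0],"grip": 0},
    {"dp": [0,0.0027,-0.0004],"turn": [-2,0,0],"grip": 0},
  ],
)

```text
clock: 10.5
position: [0.5936, -0.1148, 0.237]
ee_rot: [0.555, 0.437, 0.555, -0.439]
contact_force: [-3.5, -1.1, 2.4]
width: 0.0428
```

```bash
python3 lev.py
```

```text
t 10.5 pos [ 0.5936 -0.1148  0.237 ] x [-0.0018 -0.0006 -1.    ] y [ 0.9726  0.2327 -0.0019] yaw_y 13.453819137715254 F [-3.4567 -1.1376  2.423 ] w 0.0428
q [-0.3056  0.4539  1.6763 -0.0013  1.0129 -0.5398]
if touching: knob [ 0.5823 -0.1175] r 0.07741177456249507 lever rad 0.5356922159649098 F along y -3.6310855492834837 along z 0.302583560362094 yaw err -1.2609160449153016
```

>>> arm_command(
  targets=[
    {"dp": [0,0.0027,-0.0004],"turn": [-2,0,0],"grip": 0},
    {"dp": [0,0.0027,-0.0004],"turn": [-2,0,0],"grip": 0},
  ],
)

```text
clock: 10.7
position: [0.5987, -0.1127, 0.237]
ee_rot: [0.57, 0.418, 0.57, -0.419]
contact_force: [-4.0, -0.8, 1.6]
width: 0.0425
```

```bash
python3 lev.py|tail -1
```

```text
if touching: knob [ 0.5878 -0.1161] r 0.07742449833357451 lever rad 0.6082306783538702 F along y -4.018356082031801 along z -0.4053032767442793 yaw err -1.1133092303358083
```

>>> arm_command(
  targets=[
    {"dp": [0,0.0027,-0.0004],"turn": [-2,0,0],"grip": 0},
    {"dp": [0,0.0027,-0.0004],"turn": [-2,0,0],"grip": 0},
  ],
)

```text
clock: 10.9
position: [0.6037, -0.1103, 0.237]
ee_rot: [0.584, 0.398, 0.585, -0.399]
contact_force: [-4.0, -1.9, 2.6]
width: 0.0429
```

```bash
python3 lev.py|tail -1
```

```text
if touching: knob [ 0.5928 -0.1145] r 0.07750873519644824 lever rad 0.6761757205654614 F along y -4.430018004410862 along z 0.2877537380959454 yaw err -1.2158392417185802
```

>>> arm_command(
  targets=[
    {"dp": [0,0.0027,-0.0004],"turn": [-2,0,0],"grip": 0},
    {"dp": [0,0,0],"turn": [0,0,0],"grip": 0},
  ],
)

```text
clock: 11.1
position: [0.6064, -0.1088, 0.237]
ee_rot: [0.591, 0.388, 0.591, -0.389]
contact_force: [-2.8, -2.3, 2.5]
width: 0.0427
```

```bash
python3 lev.py|tail -1
```

```text
if touching: knob [ 0.5959 -0.1134] r 0.0775696372625398 lever rad 0.7179728743394588 F along y -3.4438258660386345 along z 0.9741235791177151 yaw err -0.7498905267647764
```

>>> arm_command(
  targets=[
    {"dp": [0,0.0027,-0.0004],"turn": [-2,0,0],"grip": 0},
    {"dp": [0,0,0],"turn": [0,0,0],"grip": 0},
  ],
)

```text
clock: 11.3
position: [0.6088, -0.1073, 0.237]
ee_rot: [0.598, 0.378, 0.597, -0.378]
contact_force: [-3.0, -2.3, 2.8]
width: 0.043
```

```bash
python3 lev.py|tail -1
```

```text
if touching: knob [ 0.5982 -0.1124] r 0.07755305245243115 lever rad 0.7510629364045517 F along y -3.6721904400817706 along z 0.8607508291154797 yaw err -0.8274035253968819
```

>>> arm_command(
  targets=[
    {"dp": [0,0.0027,-0.0004],"turn": [-2,0,0],"grip": 0},
    {"dp": [0,0.0027,-0.0004],"turn": [-2,0,0],"grip": 0},
  ],
)

```text
clock: 11.5
position: [0.613, -0.1043, 0.237]
ee_rot: [0.611, 0.356, 0.61, -0.357]
contact_force: [-3.3, -2.2, 1.9]
width: 0.0432
```

```bash
python3 lev.py|tail -1
```

```text
if touching: knob [ 0.6027 -0.1101] r 0.07757628827533473 lever rad 0.81583850376949 F along y -3.9903387360272906 along z 0.3047259132790479 yaw err -1.1551578178075204
```

>>> arm_command(
  targets=[
    {"dp": [0,0.0027,-0.0004],"turn": [-2,0,0],"grip": 0},
    {"dp": [0,0,0],"turn": [0,0,0],"grip": 0},
  ],
)

```text
clock: 11.7
position: [0.6155, -0.1025, 0.237]
ee_rot: [0.617, 0.346, 0.616, -0.346]
contact_force: [-1.9, -2.6, 2.6]
width: 0.0428
```

```bash
python3 lev.py|tail -1
```

```text
if touching: knob [ 0.6056 -0.1085] r 0.07761133976176278 lever rad 0.858599516276258 F along y -2.958356756665268 along z 1.1902201392655893 yaw err -0.6532973367941466
```

>>> arm_command(
  targets=[
    {"dp": [0,0.0027,-0.0004],"turn": [-2,0,0],"grip": 0},
    {"dp": [0,0.0027,-0.0004],"turn": [-2,0,0],"grip": 0},
  ],
)

```text
clock: 11.9
position: [0.6193, -0.0992, 0.237]
ee_rot: [0.628, 0.324, 0.628, -0.325]
contact_force: [-2.8, -3.3, 2.6]
width: 0.0429
```

```bash
python3 lev.py|tail -1
```

```text
if touching: knob [ 0.6098 -0.1059] r 0.07761351677877254 lever rad 0.9221352741303789 F along y -4.191617691560267 along z 1.0594755160462714 yaw err -1.0544354225827135
```

>>> arm_command(
  targets=[
    {"dp": [0,0.0027,-0.0004],"turn": [-2,0,0],"grip": 0},
    {"dp": [0,0,0],"turn": [0,0,0],"grip": 0},
  ],
)

```text
clock: 12.1
position: [0.6215, -0.0971, 0.237]
ee_rot: [0.634, 0.313, 0.633, -0.314]
contact_force: [-2.5, -3.0, 2.7]
width: 0.0428
```

```bash
python3 lev.py|tail -1
```

```text
if touching: knob [ 0.6123 -0.1042] r 0.0776488928677186 lever rad 0.9612298689834156 F along y -3.7714776100359404 along z 0.8447370650520836 yaw err -0.7643753414158425
```

>>> arm_command(
  targets=[
    {"dp": [0,0.0027,-0.0004],"turn": [-2,0,0],"grip": 0},
    {"dp": [0,0.0027,-0.0004],"turn": [-2,0,0],"grip": 0},
  ],
)

```text
clock: 12.3
position: [0.6248, -0.0935, 0.2369]
ee_rot: [0.644, 0.291, 0.644, -0.292]
contact_force: [-3.0, -4.7, 4.0]
width: 0.0428
```

```bash
python3 lev.py|tail -1
```

```text
if touching: knob [ 0.6161 -0.1011] r 0.07766547099362421 lever rad 1.0244812933989045 F along y -5.42020549795349 along z 1.5604757988962006 yaw err -1.1889545958758418
```

>>> arm_command(
  targets=[
    {"dp": [0,0.0027,-0.0004],"turn": [-2,0,0],"grip": 0},
    {"dp": [0,0,0],"turn": [0,0,0],"grip": 0},
  ],
)

```text
clock: 12.5
position: [0.6268, -0.0912, 0.2369]
ee_rot: [0.65, 0.28, 0.649, -0.28]
contact_force: [-2.1, -3.1, 2.5]
width: 0.0429
```

```bash
python3 lev.py|tail -1
```

```text
if touching: knob [ 0.6183 -0.0992] r 0.07771477766499012 lever rad 1.061783877636529 F along y -3.6491020867488695 along z 0.7777363097650585 yaw err -1.013247422782534
```

>>> arm_command(
  targets=[
    {"dp": [0,0.0027,-0.0004],"turn": [-2,0,0],"grip": 0},
    {"dp": [0,0,0],"turn": [0,0,0],"grip": 0},
  ],
)

```text
clock: 12.7
position: [0.6284, -0.0892, 0.2369]
ee_rot: [0.654, 0.268, 0.654, -0.269]
contact_force: [-3.2, -3.4, 3.8]
width: 0.0426
```

```bash
python3 lev.py|tail -1
```

```text
if touching: knob [ 0.6203 -0.0974] r 0.07770400901509786 lever rad 1.0961768767778595 F along y -4.6800540989002055 along z 0.1021969160302272 yaw err -1.0409301677873017
```

>>> arm_command(
  targets=[
    {"dp": [0,0.0027,-0.0004],"turn": [-2,0,0],"grip": 0},
    {"dp": [0,0,0],"turn": [0,0,0],"grip": 0},
  ],
)

```text
clock: 12.9
position: [0.6299, -0.0871, 0.2369]
ee_rot: [0.659, 0.256, 0.659, -0.258]
contact_force: [-3.6, -4.4, 3.9]
width: 0.043
```

```bash
python3 lev.py|tail -1
```

```text
if touching: knob [ 0.6219 -0.0958] r 0.07772867549952985 lever rad 1.1263925360977984 F along y -5.676853957017419 along z 0.2788335947959136 yaw err -1.3150280544599795
```

The force is now rising steadily (3.6, 4.7, 5.7 N), so it's biting. I'll go on in single steps.

>>> arm_command(
  targets=[
    {"dp": [0,0.0025,-0.0004],"turn": [-1.8,0,0],"grip": 0},
    {"dp": [0,0,0],"turn": [0,0,0],"grip": 0},
  ],
)

```text
clock: 13.1
position: [0.6312, -0.0852, 0.2369]
ee_rot: [0.663, 0.246, 0.663, -0.248]
contact_force: [-3.5, -4.7, 3.7]
width: 0.0428
```

```bash
python3 lev.py|tail -1
```

```text
if touching: knob [ 0.6236 -0.094 ] r 0.07774374170533052 lever rad 1.1577865700536727 F along y -5.893094043998413 along z 0.43210758662870724 yaw err -1.3152058213404771
```

>>> arm_command(
  targets=[
    {"dp": [0,0.0015,-0.0002],"turn": [-1.1,0,0],"grip": 0},
    {"dp": [0,0,0],"turn": [0,0,0],"grip": 0},
  ],
)

```text
clock: 13.3
position: [0.6319, -0.0841, 0.2369]
ee_rot: [0.665, 0.24, 0.665, -0.241]
contact_force: [-4.2, -6.2, 3.2]
width: 0.0425
```

```bash
python3 lev.py|tail -1
```

```text
if touching: knob [ 0.6246 -0.0928] r 0.07772450414912267 lever rad 1.1772254736031276 F along y -7.496261216430728 along z 0.7532685055511086 yaw err -1.2918219652389098
```

>>> arm_command(
  targets=[
    {"dp": [0,0.0015,-0.0002],"turn": [-1.1,0,0],"grip": 0},
    {"dp": [0,0,0],"turn": [0,0,0],"grip": 0},
  ],
)

```text
clock: 13.5
position: [0.6327, -0.0829, 0.2369]
ee_rot: [0.667, 0.233, 0.667, -0.235]
contact_force: [-5.4, -4.9, 2.9]
width: 0.043
```

```bash
python3 lev.py|tail -1
```

```text
if touching: knob [ 0.6253 -0.092 ] r 0.07772631408226209 lever rad 1.1917060413505487 F along y -7.21744409011264 along z -1.1293654217100595 yaw err -1.5640064898813648
```

>>> arm_command(
  targets=[
    {"dp": [0,0.0015,-0.0002],"turn": [-1.1,0,0],"grip": 0},
    {"dp": [0,0,0],"turn": [0,0,0],"grip": 0},
  ],
)

```text
clock: 13.7
position: [0.6334, -0.0817, 0.2369]
ee_rot: [0.669, 0.227, 0.67, -0.229]
contact_force: [-5.2, -6.3, 3.5]
width: 0.0429
```

```bash
python3 lev.py|tail -1
```

```text
if touching: knob [ 0.6263 -0.0909] r 0.0777478016384311 lever rad 1.210329337723065 F along y -8.18460897431488 along z -0.27965970853715416 yaw err -1.5975506736174694
```

>>> arm_command(
  targets=[
    {"dp": [0,0,0],"turn": [0,0,0],"grip": 0},
  ],
)

```text
clock: 13.8
position: [0.6334, -0.0816, 0.2369]
ee_rot: [0.669, 0.227, 0.67, -0.229]
contact_force: [-4.8, -5.4, 3.3]
width: 0.0427
```

```bash
python3 lev.py|tail -1
```

```text
if touching: knob [ 0.6264 -0.0908] r 0.07773851844431207 lever rad 1.2117736654278912 F along y -7.206191708634908 along z -0.5237894525450902 yaw err -1.4919641530442505
```

>>> arm_command(
  targets=[
    {"dp": [0,0.0015,-0.0002],"turn": [-1.1,0,0],"grip": 0},
    {"dp": [0,0.0012,-0.0002],"turn": [-0.9,0,0],"grip": 0},
    {"dp": [0,0,0],"turn": [0,0,0],"grip": 0},
  ],
)

```text
clock: 14.1
position: [0.6346, -0.0794, 0.2369]
ee_rot: [0.673, 0.215, 0.674, -0.217]
contact_force: [-6.1, -6.4, 4.7]
width: 0.0429
```

```bash
python3 lev.py|tail -1
```

```text
if touching: knob [ 0.6279 -0.0889] r 0.07775168913443269 lever rad 1.2433591371424897 F along y -8.806756476668323 along z -1.2271926204348804 yaw err -1.7047268088735734
```

>>> arm_command(
  targets=[
    {"dp": [0,0,0],"turn": [0,0,0],"grip": 0},
  ],
)

```text
clock: 14.2
position: [0.6347, -0.0794, 0.2369]
ee_rot: [0.673, 0.215, 0.673, -0.217]
contact_force: [-4.5, -6.6, 3.5]
width: 0.0426
```

```bash
python3 lev.py|tail -1
python3 - <<'E'
from plan import *
im=manip.get_image('top')[:,:,::-1]; cv2.imwrite('pics/t6.png',im)
E
python3 unroll.py pics/t6.png pics/u6.png | sed 's/np.float64//g' | grep -v outer; python3 lev.py|tail -1
```

```text
if touching: knob [ 0.628  -0.0888] r 0.0777781322918559 lever rad 1.2451220035376556 F along y -8.038943787255565 along z 0.1761269526428923 yaw err -1.5857848740749958
index [((39.8), (-14.0)), ((8.1), (-48.0)), ((-0.0), (-54.0)), ((-8.4), (-22.0)), ((-33.8), (-16.0))]
mid [((30.1), (-54.0)), ((19.2), (-7.0)), ((0.5), (-45.0)), ((-9.4), (-10.0)), ((-29.6), (-44.0)), ((-35.6), (-9.0)), ((-39.5), (-11.0))]
inner [((28.6), (-7.0)), ((0.4), (-54.0)), ((-30.6), (-30.0)), ((-39.0), (-14.0))]
if touching: knob [ 0.628  -0.0888] r 0.07777192660291572 lever rad 1.2453813071855255 F along y -7.442134564283492 along z 0.6394665024736012 yaw err -1.569184038484842
```

The reading holds at 30.3 and the push is about 8 to 8.8 N. One more small step brings it to around 10 N.

>>> arm_command(
  targets=[
    {"dp": [0,0.0012,-0.0002],"turn": [-0.9,0,0],"grip": 0},
    {"dp": [0,0.0012,-0.0002],"turn": [-0.9,0,0],"grip": 0},
  ],
)

```text
clock: 14.45
position: [0.6356, -0.0775, 0.2369]
ee_rot: [0.676, 0.204, 0.677, -0.207]
contact_force: [-5.7, -7.0, 3.8]
width: 0.0426
```

```bash
python3 lev.py|tail -1
```

```text
if touching: knob [ 0.6292 -0.0871] r 0.07771087130314788 lever rad 1.2720277283274493 F along y -8.986339607063858 along z -0.834935968656007 yaw err -1.8837055558368476
```

>>> arm_command(
  targets=[
    {"dp": [0,0,0],"turn": [0,0,0],"grip": 0},
  ],
)

```text
clock: 14.55
position: [0.6357, -0.0774, 0.2369]
ee_rot: [0.676, 0.204, 0.677, -0.207]
contact_force: [-5.3, -6.9, 4.0]
width: 0.043
```

```bash
python3 lev.py|tail -1
```

```text
if touching: knob [ 0.6292 -0.0871] r 0.07772812589813094 lever rad 1.2715365927956384 F along y -8.6820698459982 along z -0.5312611978851174 yaw err -1.8936454311493236
```

>>> arm_command(
  targets=[
    {"dp": [0,0.0014,-0.0002],"turn": [-1,0,0],"grip": 0},
    {"dp": [0,0.0012,-0.0002],"turn": [-0.9,0,0],"grip": 0},
  ],
)

```text
clock: 14.75
position: [0.6367, -0.0752, 0.2369]
ee_rot: [0.68, 0.192, 0.68, -0.195]
contact_force: [-5.5, -8.1, 4.1]
width: 0.0424
```

```bash
python3 lev.py|tail -1
```

```text
if touching: knob [ 0.6306 -0.0849] r 0.0777062041581152 lever rad 1.3051924667860968 F along y -9.78564368910148 along z -0.4448435140346161 yaw err -1.8941051075474178
```

>>> arm_command(
  targets=[
    {"dp": [0,0,0],"turn": [0,0,0],"grip": 0},
  ],
)

```text
clock: 14.85
position: [0.6367, -0.0751, 0.2369]
ee_rot: [0.68, 0.193, 0.68, -0.195]
contact_force: [-4.9, -8.0, 4.0]
width: 0.0428
```

```bash
python3 lev.py
python3 - <<'E'
from plan import *
im=manip.get_image('scene')[:,:,::-1]; cv2.imwrite('pics/s7.png',cv2.resize(im[130:245,220:355],None,fx=5,fy=5,interpolation=cv2.INTER_CUBIC))
E
```

```text
t 14.85 pos [ 0.6367 -0.0751  0.2369] x [-0.0017 -0.0038 -1.    ] y [ 0.5276  0.8495 -0.0041] yaw_y 58.153655304740134 F [-4.8602 -7.9589  4.0466] w 0.0428
q [-0.2247  0.5002  1.5898 -0.0047  1.0524 -1.2373]
if touching: knob [ 0.6306 -0.085 ] r 0.07772206901604564 lever rad 1.304595600633303 F along y -9.341827743056404 along z 0.07329074279181 yaw err -1.9058334171172007
```

View pics/s7.png

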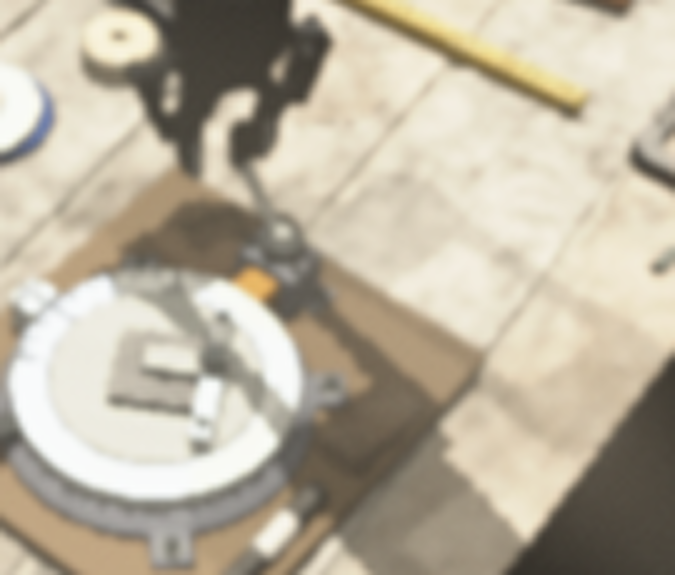

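The trailing finger bears on the knob at (240,150), the lever has swung round and the brass shoe is at the rim (255,285). The push is about 9.5 N, inside the 8 to 12 N band. I'll back off and lift.

>>> arm_command(
  targets=[
    {"dp": [0,-0.003,0],"turn": [0,0,0],"grip": 0},
    {"dp": [0,-0.004,0],"turn": [0,0,0],"grip": 0},
    {"dp": [0,-0.004,0],"turn": [0,0,0],"grip": 0},
    {"dp": [0,0,0],"turn": [0,0,0],"grip": 0},
  ],
)

```text
clock: 15.3
position: [0.6316, -0.083, 0.2365]
ee_rot: [0.68, 0.194, 0.68, -0.194]
contact_force: [-1.8, -1.8, -0.6]
width: 0.0425
```

```bash
python3 lev.py
```

```text
t 15.3 pos [ 0.6316 -0.083   0.2365] x [ 0.0003  0.0003 -1.    ] y [0.5276 0.8495 0.0004] yaw_y 58.15668719986116 F [-1.7739 -1.8118 -0.6237] w 0.0425
q [-0.2399  0.4948  1.6009  0.0004  1.0456 -1.2551]
if touching: knob [ 0.6255 -0.0927] r 0.0783031432343405 lever rad 1.1866037916560763 F along y -2.4752266753799184 along z -0.5510626791895181 yaw err -8.669297983747136
```

>>> arm_command(
  targets=[
    {"dp": [0,-0.001,0],"turn": [0,0,0],"grip": 0},
    {"dp": [0,0,0],"turn": [0,0,0],"grip": 0},
  ],
)

```text
clock: 15.5
position: [0.6313, -0.0835, 0.2366]
ee_rot: [0.68, 0.194, 0.68, -0.194]
contact_force: [0.2, -0.5, 0.2]
width: 0.0426
```

```bash
python3 lev.py|head -1;python3 - <<'E'
from plan import *
im=manip.get_image('scene')[:,:,::-1]; cv2.imwrite('pics/s8.png',cv2.resize(im[130:245,220:355],None,fx=5,fy=5,interpolation=cv2.INTER_CUBIC))
E
python3 lev.py|head -1
```

```text
t 15.5 pos [ 0.6313 -0.0835  0.2366] x [ 0.0005  0.0004 -1.    ] y [0.527  0.8498 0.0006] yaw_y 58.194145309764394 F [ 0.2196 -0.4815  0.2389] w 0.0426
t 15.55 pos [ 0.6313 -0.0834  0.2366] x [ 0.0004  0.0003 -1.    ] y [0.5269 0.8499 0.0004] yaw_y 58.2040056773419 F [-0.8169 -0.7092  0.1669] w 0.0428
```

View pics/s8.png

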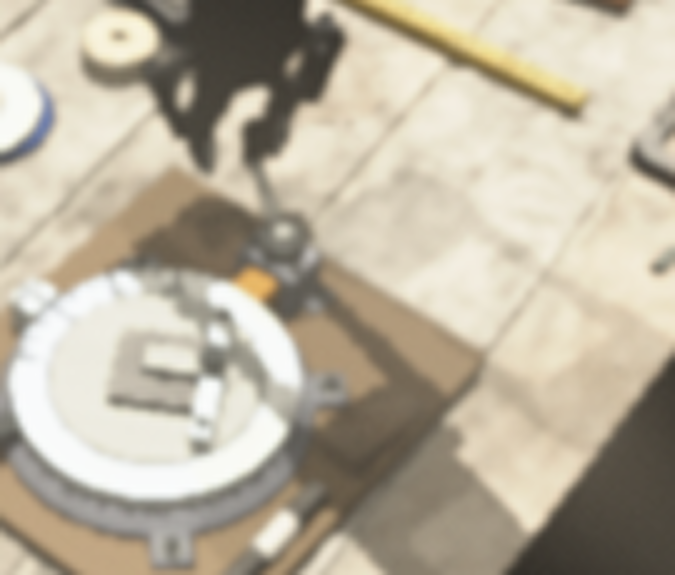

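The force is back to about zero. The lever rod may look slightly shifted in the image (from about (255,185) to (262,185)), so I'll lift clear and measure the knob.

>>> arm_command(
  targets=[
    {"dp": [-0.01,0,0],"turn": [0,0,0],"grip": 0},
    {"dp": [-0.02,0,0],"turn": [0,0,0],"grip": 0},
    {"dp": [-0.03,0,0],"turn": [0,0,0],"grip": 0},
    {"dp": [-0.04,0,0],"turn": [0,0,0],"grip": 0},
    {"dp": [-0.04,0,0],"turn": [0,0,0],"grip": 0},
    {"dp": [0,0,0],"turn": [0,0,0],"grip": 0},
  ],
)

```text
clock: 16.15
position: [0.6327, -0.0836, 0.3845]
ee_rot: [0.685, 0.194, 0.675, -0.193]
contact_force: [0.3, 0.2, 0.9]
width: 0.0424
```

```bash
python3 - <<'E'
from plan import *
show()
im=manip.get_image('scene')[:,:,::-1]; cv2.imwrite('pics/s9.png',cv2.resize(im[130:245,220:355],None,fx=5,fy=5,interpolation=cv2.INTER_CUBIC))
im=manip.get_image('top')[:,:,::-1]; cv2.imwrite('pics/t9.png',im)
for l in (1.0,1.1,1.2,1.3):
    a=np.radians(XP+75)+l; k=LAX+.078*np.array([np.cos(a),np.sin(a)])
    print(l,k,'scene crop px',(proj('scene',[*k,.097])-[220,130]+.5)*5-.5,(proj('scene',[*k,.058])-[220,130]+.5)*5-.5)
E
python3 unroll.py pics/t9.png pics/u9.png | sed 's/np.float64//g' | grep -v outer
```

```text
t 16.15 pos [ 0.6327 -0.0836  0.3845] x [ 0.0141 -0.003  -0.9999] y [0.5265 0.8501 0.0049] yaw_y 58.22703785535112 F [0.3496 0.1541 0.9498] w 0.0424
q [-0.2405  0.3778  1.4022  0.0005  1.3472 -1.2569]
1.0 [ 0.6149 -0.1026] scene crop px [273.3899 117.8564] [270.1067 159.2153]
1.1 [ 0.6207 -0.0974] scene crop px [261.783  118.5037] [258.7912 159.8662]
1.2 [ 0.626  -0.0917] scene crop px [250.3643 119.9647] [247.6585 161.327 ]
1.3 [ 0.6307 -0.0854] scene crop px [239.2346 122.2289] [236.8069 163.5869]
index [((39.8), (-14.0)), ((8.1), (-49.0)), ((-0.0), (-55.0)), ((-8.2), (-23.0)), ((-41.2), (-16.0))]
mid [((30.1), (-56.0)), ((19.2), (-7.0)), ((0.5), (-45.0)), ((-9.2), (-9.0)), ((-29.5), (-45.0)), ((-39.6), (-10.0))]
inner [((28.6), (-8.0)), ((0.4), (-55.0)), ((-28.8), (-28.0))]
```

View pics/s9.png

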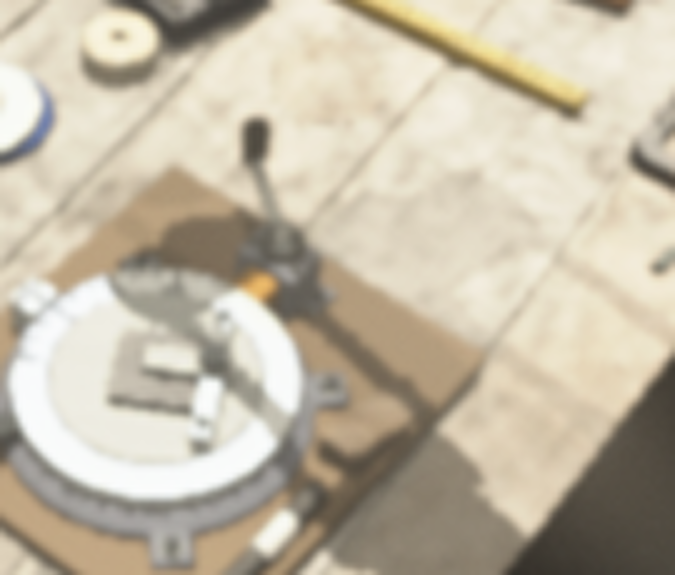

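View pics/t9.png

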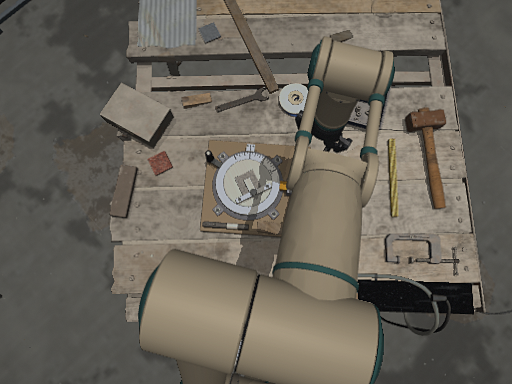

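The knob is now at crop (256,122) to (253,160), which means lever about 1.16, while the tool implied 1.30 under load. I'll compare the rod direction before and after release.

Run:
```python
import cv2,numpy as np
a=[cv2.imread(f'pics/s{i}.png')[100:260,200:330] for i in (7,8,9)]
cv2.imwrite('pics/cmp.png',cv2.resize(np.hstack(a),None,fx=2,fy=2))
```

```text
(no output)
```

View pics/cmp.png

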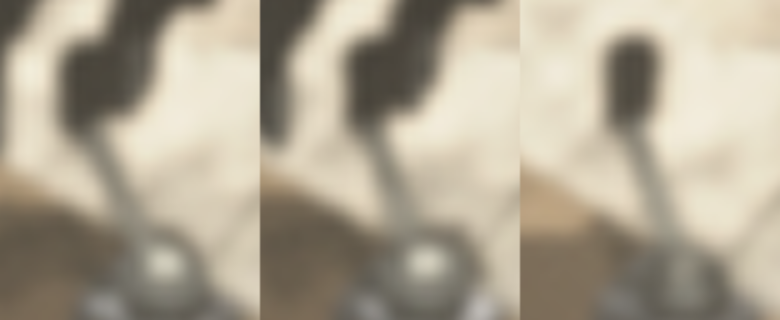

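Under load the lever stood at about 1.25 to 1.30, and it sprang back to about 1.16 on release. That fits the elastic clamp relaxing until friction holds it. How much bite remains can be felt: pushing the knob again should take clearly more than 4 N before it yields. I'll go back down for that test and re-tighten if needed.

Run:
```python
from plan import *
l=1.155
a=XP+75+np.degrees(l); k=LAX+.078*np.array([np.cos(np.radians(a)),np.sin(np.radians(a))]); print(k,a+90-360)
show(); to([*k,.2370],a+90-360)
```

```text
[ 0.6237 -0.0943] 47.67662533761006
t 16.25 pos [ 0.6313 -0.0834  0.3788] x [ 0.0039 -0.0006 -1.    ] y [0.5266 0.8501 0.0015] yaw_y 58.2221699506311 F [ 0.45   -0.1167 -0.6393] w 0.0429
q [-0.2406  0.3817  1.4102  0.0004  1.3458 -1.2569]
target [ 0.6237 -0.0943  0.237 ] dp tool now [141.757  -13.5268  -1.1853] mm; turn [10.5454  0.1978 -0.1072]
```

>>> arm_command(
  targets=[
    {"dp": [0,-0.0135,-0.0012],"turn": [5.3,0,0],"grip": 0},
    {"dp": [0.03,0,0],"turn": [5.3,0,0],"grip": 0},
    {"dp": [0.03,0,0],"turn": [0,0,0],"grip": 0},
    {"dp": [0.03,0,0],"turn": [0,0,0],"grip": 0},
    {"dp": [0.015,0,0],"turn": [0,0,0],"grip": 0},
    {"dp": [0.01,0,0],"turn": [0,0,0],"grip": 0},
    {"dp": [0,0,0],"turn": [0,0,0],"grip": 0},
    {"dp": [0,0,0],"turn": [0,0,0],"grip": 0},
  ],
)

```text
clock: 17.05
position: [0.6232, -0.0944, 0.2618]
ee_rot: [0.659, 0.256, 0.659, -0.256]
contact_force: [0.6, 0.6, 0.5]
width: 0.0427
```

```bash
python3 lev.py
```

```text
t 17.05 pos [ 0.6232 -0.0944  0.2618] x [ 0.0002  0.0001 -1.    ] y [0.6742 0.7386 0.0002] yaw_y 47.61089004671491 F [0.5609 0.61   0.525 ] w 0.0427
q [-0.2607  0.4618  1.5879  0.0002  1.0917 -1.0918]
if touching: knob [ 0.6154 -0.103 ] r 0.07862573331611522 lever rad 1.0022948282752682 F along y 0.8288275893119492 along z 0.0030915405784895226 yaw err -8.68362655875243
```

>>> arm_command(
  targets=[
    {"dp": [0.012,0,0],"turn": [0,0,0],"grip": 0},
    {"dp": [0.013,0,0],"turn": [0,0,0],"grip": 0},
    {"dp": [0,0.007,0],"turn": [0,0,0],"grip": 0},
    {"dp": [0,0,0],"turn": [0,0,0],"grip": 0},
  ],
)

```text
clock: 17.45
position: [0.6282, -0.0887, 0.2362]
ee_rot: [0.659, 0.256, 0.659, -0.255]
contact_force: [-0.3, -0.3, -0.8]
width: 0.0425
```

```bash
python3 lev.py|tail -1
```

```text
if touching: knob [ 0.6204 -0.0971] r 0.07761337581280682 lever rad 1.1003734812996824 F along y -0.4559204220507522 along z -0.05507361921012634 yaw err -3.085353347428253
```

>>> arm_command(
  targets=[
    {"dp": [0,0.003,0],"turn": [0,0,0],"grip": 0},
    {"dp": [0,0,0],"turn": [0,0,0],"grip": 0},
  ],
)

```text
clock: 17.65
position: [0.6302, -0.0868, 0.2371]
ee_rot: [0.66, 0.256, 0.659, -0.255]
contact_force: [0.2, 0.2, -0.1]
width: 0.0426
```

```bash
python3 lev.py|tail -1
```

```text
if touching: knob [ 0.6225 -0.0952] r 0.07776253497245253 lever rad 1.135991216218064 F along y 0.22413734335879948 along z 0.010659917608556984 yaw err -1.0447483371691675
```

>>> arm_command(
  targets=[
    {"dp": [0,0.002,0],"turn": [0,0,0],"grip": 0},
    {"dp": [0,0,0],"turn": [0,0,0],"grip": 0},
  ],
)

```text
clock: 17.85
position: [0.6313, -0.0854, 0.237]
ee_rot: [0.66, 0.256, 0.659, -0.256]
contact_force: [-0.1, -0.4, 0.2]
width: 0.0426
```

```bash
python3 lev.py|tail -1
```

```text
if touching: knob [ 0.6235 -0.0939] r 0.07763028622078384 lever rad 1.1576891958074143 F along y -0.36119955495440426 along z 0.1823905890056008 yaw err 0.21381344180763762
```

>>> arm_command(
  targets=[
    {"dp": [0,0.002,0],"turn": [0,0,0],"grip": 0},
    {"dp": [0,0,0],"turn": [0,0,0],"grip": 0},
  ],
)

```text
clock: 18.05
position: [0.6322, -0.0843, 0.2368]
ee_rot: [0.659, 0.255, 0.659, -0.256]
contact_force: [-1.7, -1.2, 0.7]
width: 0.0427
```

```bash
python3 lev.py|tail -1
```

```text
if touching: knob [ 0.6244 -0.0928] r 0.07757855781563922 lever rad 1.1757670254617656 F along y -1.9874204290892397 along z -0.436958937389777 yaw err 1.2341044678928696
```

>>> arm_command(
  targets=[
    {"dp": [0,0.002,-0.0003],"turn": [-1.4,0,0],"grip": 0},
    {"dp": [0,0,0],"turn": [0,0,0],"grip": 0},
  ],
)

```text
clock: 18.25
position: [0.6326, -0.0833, 0.2367]
ee_rot: [0.662, 0.246, 0.663, -0.248]
contact_force: [-3.8, -4.5, 2.3]
width: 0.0429
```

```bash
python3 lev.py|tail -1
```

```text
if touching: knob [ 0.625  -0.0921] r 0.0775158104525924 lever rad 1.1870205372173883 F along y -5.900530118732328 along z 0.010922287182499888 yaw err 0.38909957490379554
```

>>> arm_command(
  targets=[
    {"dp": [0,0.002,-0.0003],"turn": [-1.4,0,0],"grip": 0},
    {"dp": [0,0,0],"turn": [0,0,0],"grip": 0},
  ],
)

```text
clock: 18.45
position: [0.6334, -0.0819, 0.2367]
ee_rot: [0.665, 0.237, 0.667, -0.24]
contact_force: [-4.1, -5.3, 2.7]
width: 0.043
```

```bash
python3 lev.py|tail -1
```

```text
if touching: knob [ 0.626  -0.0909] r 0.07752206567015656 lever rad 1.2075291553850138 F along y -6.715571094514604 along z 0.19482538784171982 yaw err 0.16467134773713354
```

>>> arm_command(
  targets=[
    {"dp": [0,0.002,-0.0003],"turn": [-1.4,0,0],"grip": 0},
    {"dp": [0,0,0],"turn": [0,0,0],"grip": 0},
  ],
)

```text
clock: 18.65
position: [0.6344, -0.0803, 0.2367]
ee_rot: [0.667, 0.229, 0.669, -0.232]
contact_force: [-4.7, -6.1, 2.4]
width: 0.0427
```

```bash
python3 lev.py|tail -1
```

```text
if touching: knob [ 0.6272 -0.0894] r 0.07758087929409459 lever rad 1.2327511229036003 F along y -7.756847994153424 along z 0.07550312025873059 yaw err 0.2064164251157905
```

On re-push the force rose to about 6 N within about 2 mm, so the clamp is holding, but with only modest margin left. I'll push a little further within the 8 to 12 N band and release more slowly.

>>> arm_command(
  targets=[
    {"dp": [0,0.002,-0.0003],"turn": [-1.4,0,0],"grip": 0},
    {"dp": [0,0.002,-0.0003],"turn": [-1.4,0,0],"grip": 0},
    {"dp": [0,0,0],"turn": [0,0,0],"grip": 0},
  ],
)

```text
clock: 18.95
position: [0.6362, -0.077, 0.2367]
ee_rot: [0.673, 0.213, 0.675, -0.216]
contact_force: [-5.1, -6.4, 2.3]
width: 0.0424
```

```bash
python3 lev.py|tail -1
```

```text
if touching: knob [ 0.6297 -0.0863] r 0.07765746866487673 lever rad 1.283763124247169 F along y -8.157560664313035 along z -0.44067695913668437 yaw err 0.32594571104928605
```

>>> arm_command(
  targets=[
    {"dp": [0,0.002,-0.0003],"turn": [-1.4,0,0],"grip": 0},
    {"dp": [0,0,0],"turn": [0,0,0],"grip": 0},
  ],
)

```text
clock: 19.15
position: [0.6371, -0.0753, 0.2367]
ee_rot: [0.675, 0.204, 0.678, -0.208]
contact_force: [-5.2, -6.9, 3.3]
width: 0.0427
```

```bash
python3 lev.py|tail -1
```

```text
if touching: knob [ 0.6306 -0.0849] r 0.07768447413719776 lever rad 1.305753877089119 F along y -8.697408214108613 along z -0.5021366340813611 yaw err 0.18149923202283702
```

>>> arm_command(
  targets=[
    {"dp": [0,0.002,-0.0003],"turn": [-1.4,0,0],"grip": 0},
    {"dp": [0,0,0],"turn": [0,0,0],"grip": 0},
  ],
)

```text
clock: 19.35
position: [0.6379, -0.0736, 0.2367]
ee_rot: [0.678, 0.196, 0.68, -0.2]
contact_force: [-5.1, -7.8, 3.0]
width: 0.0427
```

```bash
python3 lev.py|tail -1
```

```text
if touching: knob [ 0.6317 -0.0834] r 0.07773831085700032 lever rad 1.329626380883489 F along y -9.299266842766743 along z -0.11352424819960753 yaw err 0.14726937838080545
```

>>> arm_command(
  targets=[
    {"dp": [0,0.002,-0.0003],"turn": [-1.4,0,0],"grip": 0},
    {"dp": [0,0.002,-0.0003],"turn": [-1.4,0,0],"grip": 0},
    {"dp": [0,0,0],"turn": [0,0,0],"grip": 0},
  ],
)

```text
clock: 19.65
position: [0.6394, -0.0701, 0.2366]
ee_rot: [0.682, 0.179, 0.685, -0.183]
contact_force: [-6.4, -8.8, 3.6]
width: 0.0426
```

```bash
python3 lev.py|tail -1
```

```text
if touching: knob [ 0.6337 -0.0801] r 0.07779798003604539 lever rad 1.3791878277126803 F along y -10.835862288386288 along z -1.1637871765999355 yaw err 0.17996057467443194
```

>>> arm_command(
  targets=[
    {"dp": [0,0.002,-0.0003],"turn": [-1.4,0,0],"grip": 0},
    {"dp": [0,0,0],"turn": [0,0,0],"grip": 0},
    {"dp": [0,0,0],"turn": [0,0,0],"grip": 0},
  ],
)

```text
clock: 19.95
position: [0.6401, -0.0684, 0.2366]
ee_rot: [0.684, 0.171, 0.687, -0.175]
contact_force: [-5.2, -8.1, 4.0]
width: 0.0429
```

```bash
python3 lev.py|tail -1
python3 - <<'E'
from plan import *
im=manip.get_image('scene')[:,:,::-1]; cv2.imwrite('pics/s10.png',cv2.resize(im[130:245,220:355],None,fx=5,fy=5,interpolation=cv2.INTER_CUBIC))
im=manip.get_image('top')[:,:,::-1]; cv2.imwrite('pics/t10.png',im)
E
python3 unroll.py pics/t10.png pics/u10.png | sed 's/np.float64//g' | grep mid
```

```text
if touching: knob [ 0.6346 -0.0787] r 0.07785009838129239 lever rad 1.4002859508599355 F along y -9.617660664726573 along z -0.7432617749094437 yaw err 0.018599041638537983
mid [((30.1), (-54.0)), ((19.2), (-7.0)), ((0.5), (-44.0)), ((-9.2), (-9.0)), ((-29.6), (-41.0)), ((-39.6), (-11.0))]
```

View pics/s10.png

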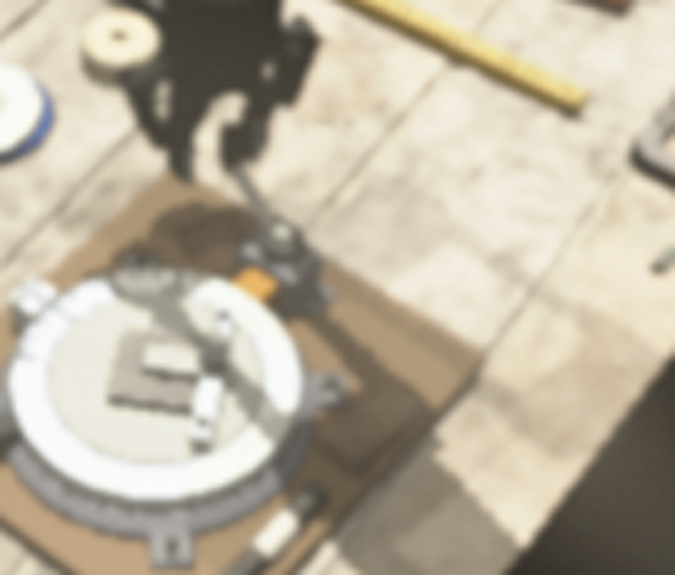

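The push is about 10 to 10.8 N, the lever rod has moved further on (knob foot near (232,165)), and the table still reads 30.3. Now the slow release, watching whether the knob follows.

>>> arm_command(
  targets=[
    {"dp": [0,-0.001,0],"turn": [0,0,0],"grip": 0},
    {"dp": [0,0,0],"turn": [0,0,0],"grip": 0},
    {"dp": [0,-0.001,0],"turn": [0,0,0],"grip": 0},
    {"dp": [0,0,0],"turn": [0,0,0],"grip": 0},
  ],
)

```text
clock: 20.45
position: [0.6397, -0.069, 0.2367]
ee_rot: [0.685, 0.172, 0.687, -0.174]
contact_force: [-4.6, -4.2, 2.8]
width: 0.043
```

```bash
python3 lev.py|tail -1
```

```text
if touching: knob [ 0.6342 -0.0793] r 0.07780990202642177 lever rad 1.3905799389900186 F along y -5.866193292117506 along z -2.0590599122865774 yaw err -0.4827087347162262
```

>>> arm_command(
  targets=[
    {"dp": [0,-0.001,0],"turn": [0,0,0],"grip": 0},
    {"dp": [0,0,0],"turn": [0,0,0],"grip": 0},
    {"dp": [0,-0.001,0],"turn": [0,0,0],"grip": 0},
    {"dp": [0,0,0],"turn": [0,0,0],"grip": 0},
  ],
)

```text
clock: 20.85
position: [0.6393, -0.0699, 0.2366]
ee_rot: [0.685, 0.173, 0.686, -0.173]
contact_force: [-4.8, -2.8, 3.6]
width: 0.0426
```

```bash
python3 lev.py|tail -1
```

```text
if touching: knob [ 0.6339 -0.08  ] r 0.07786439875709833 lever rad 1.3811199086737713 F along y -4.729419769976759 along z -2.94361027986154 yaw err -0.987557253825571
```

>>> arm_command(
  targets=[
    {"dp": [0,-0.001,0],"turn": [0,0,0],"grip": 0},
    {"dp": [0,0,0],"turn": [0,0,0],"grip": 0},
    {"dp": [0,-0.001,0],"turn": [0,0,0],"grip": 0},
    {"dp": [0,0,0],"turn": [0,0,0],"grip": 0},
  ],
)

```text
clock: 21.25
position: [0.6388, -0.0714, 0.2365]
ee_rot: [0.685, 0.174, 0.686, -0.173]
contact_force: [-4.0, -1.5, 0.1]
width: 0.0427
```

```bash
python3 lev.py|tail -1
```

```text
if touching: knob [ 0.6333 -0.0816] r 0.07817129077211171 lever rad 1.3599378458576616 F along y -3.2501178082799074 along z -2.8133312647809317 yaw err -2.187681175910811
```

>>> arm_command(
  targets=[
    {"dp": [0,-0.001,0],"turn": [0,0,0],"grip": 0},
    {"dp": [0,0,0],"turn": [0,0,0],"grip": 0},
    {"dp": [0,-0.001,0],"turn": [0,0,0],"grip": 0},
    {"dp": [0,0,0],"turn": [0,0,0],"grip": 0},
  ],
)

```text
clock: 21.65
position: [0.638, -0.0733, 0.2365]
ee_rot: [0.686, 0.173, 0.686, -0.173]
contact_force: [-3.5, -2.0, -0.7]
width: 0.0426
```

```bash
python3 lev.py|tail -1
```

```text
if touching: knob [ 0.6325 -0.0834] r 0.07843888073769517 lever rad 1.3347681259171345 F along y -3.431710774842719 along z -2.12064382691923 yaw err -3.631113667183243
```

>>> arm_command(
  targets=[
    {"dp": [0,-0.001,0],"turn": [0,0,0],"grip": 0},
    {"dp": [0,0,0],"turn": [0,0,0],"grip": 0},
    {"dp": [0,-0.001,0],"turn": [0,0,0],"grip": 0},
    {"dp": [0,0,0],"turn": [0,0,0],"grip": 0},
  ],
)

```text
clock: 22.05
position: [0.6371, -0.0751, 0.2367]
ee_rot: [0.686, 0.173, 0.685, -0.173]
contact_force: [-2.1, -0.8, -1.2]
width: 0.0427
```

```bash
python3 lev.py|tail -1
```

```text
if touching: knob [ 0.6316 -0.0852] r 0.07865333519897688 lever rad 1.308867102011212 F along y -1.6639520200863853 along z -1.4884912855331272 yaw err -5.112835079616538
```

>>> arm_command(
  targets=[
    {"dp": [0,-0.001,0],"turn": [0,0,0],"grip": 0},
    {"dp": [0,0,0],"turn": [0,0,0],"grip": 0},
    {"dp": [0,-0.001,0],"turn": [0,0,0],"grip": 0},
    {"dp": [0,0,0],"turn": [0,0,0],"grip": 0},
  ],
)

```text
clock: 22.45
position: [0.6361, -0.0769, 0.2368]
ee_rot: [0.686, 0.173, 0.685, -0.173]
contact_force: [-2.0, -0.8, -0.3]
width: 0.0426
```

```bash
python3 lev.py|tail -1
```

```text
if touching: knob [ 0.6307 -0.087 ] r 0.07887437093081735 lever rad 1.2837549891486477 F along y -1.6136964914375036 along z -1.3791286225272243 yaw err -6.549959319812679
```

>>> arm_command(
  targets=[
    {"dp": [0,-0.001,0],"turn": [0,0,0],"grip": 0},
    {"dp": [0,0,0],"turn": [0,0,0],"grip": 0},
    {"dp": [0,-0.001,0],"turn": [0,0,0],"grip": 0},
    {"dp": [0,0,0],"turn": [0,0,0],"grip": 0},
  ],
)

```text
clock: 22.85
position: [0.6352, -0.0786, 0.2368]
ee_rot: [0.686, 0.173, 0.685, -0.173]
contact_force: [-1.4, -1.5, 0.1]
width: 0.0429
```

```bash
python3 lev.py|tail -1
```

```text
if touching: knob [ 0.6297 -0.0888] r 0.07913671629546794 lever rad 1.2573925494415112 F along y -1.9795707053358576 along z -0.4827457408523106 yaw err -8.060700311914573
```

>>> arm_command(
  targets=[
    {"dp": [0,-0.001,0],"turn": [0,0,0],"grip": 0},
    {"dp": [0,0,0],"turn": [0,0,0],"grip": 0},
    {"dp": [0,-0.001,0],"turn": [0,0,0],"grip": 0},
    {"dp": [0,0,0],"turn": [0,0,0],"grip": 0},
  ],
)

```text
clock: 23.25
position: [0.6342, -0.0804, 0.2368]
ee_rot: [0.686, 0.173, 0.685, -0.173]
contact_force: [-0.9, -0.6, 0.6]
width: 0.0427
```

```bash
python3 lev.py|tail -1
```

```text
if touching: knob [ 0.6287 -0.0905] r 0.07942282986888892 lever rad 1.2329968573197703 F along y -0.9187922397534184 along z -0.5173847073612904 yaw err -9.459300490229076
```

>>> arm_command(
  targets=[
    {"dp": [0,-0.001,0],"turn": [0,0,0],"grip": 0},
    {"dp": [0,0,0],"turn": [0,0,0],"grip": 0},
    {"dp": [0,-0.001,0],"turn": [0,0,0],"grip": 0},
    {"dp": [0,0,0],"turn": [0,0,0],"grip": 0},
  ],
)

```text
clock: 23.65
position: [0.6332, -0.0821, 0.2367]
ee_rot: [0.686, 0.173, 0.685, -0.173]
contact_force: [-1.1, -0.5, -0.1]
width: 0.0426
```

```bash
python3 lev.py|tail -1
```

```text
if touching: knob [ 0.6278 -0.0922] r 0.07972208723523451 lever rad 1.2089564445930991 F along y -0.9654476247478497 along z -0.7057719350430491 yaw err -10.839317443271874
```

>>> arm_command(
  targets=[
    {"dp": [0,-0.001,0],"turn": [0,0,0],"grip": 0},
    {"dp": [0,0,0],"turn": [0,0,0],"grip": 0},
    {"dp": [0,-0.001,0],"turn": [0,0,0],"grip": 0},
    {"dp": [0,0,0],"turn": [0,0,0],"grip": 0},
  ],
)

```text
clock: 24.05
position: [0.6323, -0.0838, 0.2367]
ee_rot: [0.686, 0.173, 0.685, -0.173]
contact_force: [0.4, -0.1, 0.2]
width: 0.043
```

```bash
python3 lev.py|tail -1
```

```text
if touching: knob [ 0.6267 -0.0941] r 0.0801552468817347 lever rad 1.1824814849284984 F along y 0.15553553075767676 along z 0.4184810604545932 yaw err -12.354835609165818
```

>>> arm_command(
  targets=[
    {"dp": [0,-0.001,0],"turn": [0,0,0],"grip": 0},
    {"dp": [0,0,0],"turn": [0,0,0],"grip": 0},
    {"dp": [0,-0.001,0],"turn": [0,0,0],"grip": 0},
    {"dp": [0,-0.001,0],"turn": [0,0,0],"grip": 0},
    {"dp": [0,0,0],"turn": [0,0,0],"grip": 0},
  ],
)

```text
clock: 24.55
position: [0.6308, -0.0865, 0.2367]
ee_rot: [0.686, 0.173, 0.685, -0.173]
contact_force: [-0.0, 0.9, -0.3]
width: 0.0429
```

```bash
python3 lev.py|tail -1
python3 - <<'E'
from plan import *
im=manip.get_image('scene')[:,:,::-1]; cv2.imwrite('pics/s11.png',cv2.resize(im[130:245,220:355],None,fx=5,fy=5,interpolation=cv2.INTER_CUBIC))
a=[cv2.imread(f'pics/s{i}.png')[100:260,200:330] for i in (9,10,11)]
cv2.imwrite('pics/cmp2.png',cv2.resize(np.hstack(a),None,fx=2,fy=2))
E
```

```text
if touching: knob [ 0.6252 -0.0968] r 0.08082687183283394 lever rad 1.1454699762442972 F along y 0.7835458773236665 along z -0.4433156322544297 yaw err -14.473992554748392
```

View pics/cmp2.png

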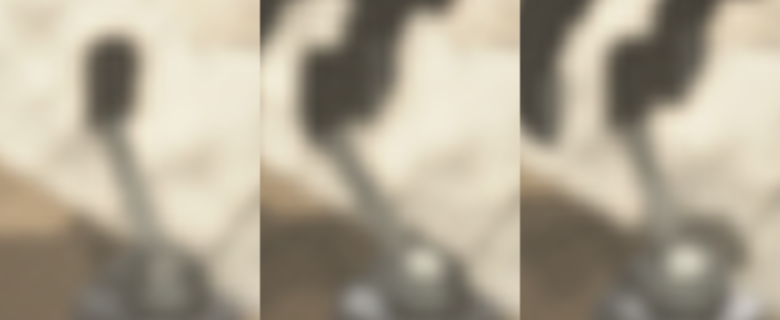

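The knob settled at the same place as before, about 1.16 to 1.19. The loading push at that angle was about 6.3 to 7.3 N, which is above the 6 N needed. I'll lift clear and check whether it stays there over time.

>>> arm_command(
  targets=[
    {"dp": [0,-0.006,0],"turn": [0,0,0],"grip": 0},
    {"dp": [-0.02,0,0],"turn": [0,0,0],"grip": 0},
    {"dp": [-0.04,0,0],"turn": [0,0,0],"grip": 0},
    {"dp": [-0.04,0,0],"turn": [0,0,0],"grip": 0},
    {"dp": [-0.04,0,0],"turn": [0,0,0],"grip": 0},
  ],
)

```text
clock: 25.1
position: [0.6276, -0.092, 0.378]
ee_rot: [0.685, 0.173, 0.686, -0.173]
contact_force: [0.2, 0.8, -0.5]
width: 0.0428
```

```bash
cat > knob.py <<'E'
from plan import *
import sys
def knobpix(im,lo=(262,148),hi=(280,166)):
    g=cv2.cvtColor(im,cv2.COLOR_BGR2GRAY).astype(float)[lo[1]:hi[1],lo[0]:hi[0]]
    w=np.clip(110-g,0,None); yy,xx=np.mgrid[lo[1]:hi[1],lo[0]:hi[0]]
    return np.array([(w*xx).sum(),(w*yy).sum()])/w.sum(),w.sum()
if __name__=='__main__':
    im=manip.get_image('scene')[:,:,::-1].copy(); cv2.imwrite(f'pics/{sys.argv[1]}.png',cv2.resize(im[130:245,220:355],None,fx=5,fy=5,interpolation=cv2.INTER_CUBIC)); cv2.imwrite(f'pics/{sys.argv[1]}f.png',im)
    p,a=knobpix(im)
    X=onplane('scene',p,.080); d=X[:2]-LAX
    print(manip.get_state()['clock'],'knob px',p,a,'X',X,'r',np.hypot(*d),'lever',np.radians((np.degrees(np.arctan2(d[1],d[0]))%360)-XP-75))
E
python3 knob.py k1
```

```text
25.15 knob px [270.6721 157.7064] 613.0 X [ 0.6214 -0.0924  0.08  ] r 0.07504611655714963 lever 1.1536353683959601
```

>>> arm_command(
  targets=[
    {"dp": [0,0,0],"turn": [0,0,0],"grip": 0},
    {"dp": [0,0,0],"turn": [0,0,0],"grip": 0},
    {"dp": [0,0,0],"turn": [0,0,0],"grip": 0},
    {"dp": [0,0,0],"turn": [0,0,0],"grip": 0},
    {"dp": [0,0,0],"turn": [0,0,0],"grip": 0},
    {"dp": [0,0,0],"turn": [0,0,0],"grip": 0},
    {"dp": [0,0,0],"turn": [0,0,0],"grip": 0},
    {"dp": [0,0,0],"turn": [0,0,0],"grip": 0},
  ],
)

```text
clock: 25.95
position: [0.628, -0.0917, 0.3766]
ee_rot: [0.685, 0.173, 0.686, -0.173]
contact_force: [0.2, -0.5, 0.4]
width: 0.0425
```

```bash
python3 knob.py k2
```

```text
26.0 knob px [270.6726 157.705 ] 617.0 X [ 0.6214 -0.0924  0.08  ] r 0.07505200186939684 lever 1.1535940517133036
```

>>> arm_command(
  targets=[
    {"dp": [0,0,0],"turn": [0,0,0],"grip": 0},
    {"dp": [0,0,0],"turn": [0,0,0],"grip": 0},
    {"dp": [0,0,0],"turn": [0,0,0],"grip": 0},
    {"dp": [0,0,0],"turn": [0,0,0],"grip": 0},
    {"dp": [0,0,0],"turn": [0,0,0],"grip": 0},
    {"dp": [0,0,0],"turn": [0,0,0],"grip": 0},
    {"dp": [0,0,0],"turn": [0,0,0],"grip": 0},
    {"dp": [0,0,0],"turn": [0,0,0],"grip": 0},
  ],
)

```text
clock: 26.8
position: [0.628, -0.0917, 0.3767]
ee_rot: [0.686, 0.173, 0.686, -0.173]
contact_force: [0.2, -1.1, 1.0]
width: 0.0428
```

```bash
python3 knob.py k3
```

```text
26.85 knob px [270.6721 157.6916] 616.0 X [ 0.6215 -0.0925  0.08  ] r 0.07511468354202694 lever 1.153425858481945
```

View pics/k3.png

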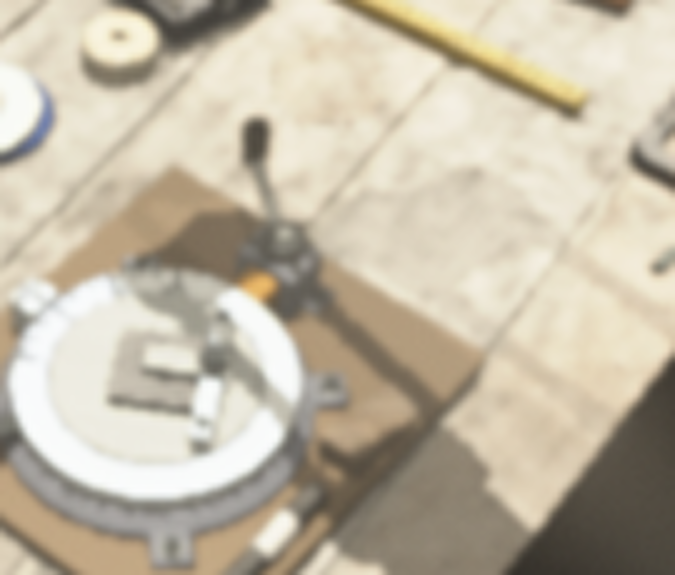

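The knob hasn't moved over 1.7 s (lever 1.153), so the clamp stays put. Last I'll check the scale and the loose things.

```bash
python3 - <<'E'
from plan import *
im=manip.get_image('top')[:,:,::-1]; cv2.imwrite('pics/t12.png',im)
a=cv2.imread('pics/top0.png'); d=cv2.absdiff(a,im.copy()).max(2)
for n,(x,y,w,h) in dict(pen=(202,218,48,14),wedge=(255,220,30,14),rule=(385,135,15,85),stone=(108,162,32,58)).items(): print(n,d[y:y+h,x:x+w].mean(),np.percentile(d[y:y+h,x:x+w],95))
s=manip.get_state(); print(s['clock'],np.array(s['contact_force']))
cv2.imwrite('pics/t12c.png',cv2.resize(im[130:245,100:260],None,fx=4,fy=4,interpolation=cv2.INTER_CUBIC))
E
python3 unroll.py pics/t12.png pics/u12.png | sed 's/np.float64//g' | grep -v outer
```

```text
pen 9.092261904761905 23.449999999999932
wedge 20.526190476190475 69.04999999999995
rule 5.756862745098039 8.0
stone 4.360452586206897 6.0
26.9 [-0.0246  0.0769  0.3501]
index [((39.6), (-14.0)), ((8.1), (-49.0)), ((-0.0), (-56.0)), ((-8.2), (-23.0)), ((-36.0), (-11.0)), ((-40.0), (-12.0))]
mid [((30.1), (-55.0)), ((19.2), (-7.0)), ((0.5), (-45.0)), ((-9.4), (-10.0)), ((-29.6), (-31.0)), ((-39.8), (-10.0))]
inner [((28.6), (-8.0)), ((0.4), (-55.0)), ((-30.1), (-25.0))]
```

View pics/t12.png

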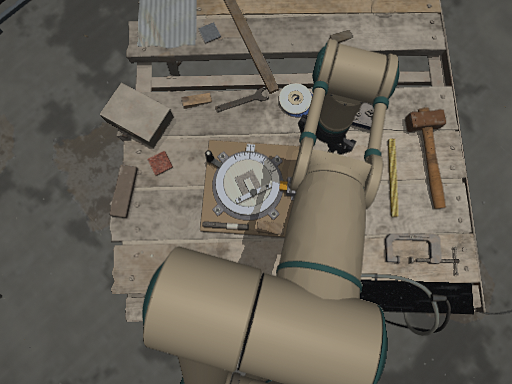

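The scale reads 30.3. The pen (225,226), rule (392,177) and stone (122,191) are where they were, and the wedge pixels differ only where the arm and its shadow cover it. The gripper is clear of everything, so I'm handing in.

```bash
python3 -c "
from rig import manip
print(manip.sign_off())"
```

```text
the job is handed in; nothing more can be done
None
```

The turntable is set to 30 degrees and clamped, and I handed the job in at about 27 s of the 64 s. How hard the shoe bears is an estimate, because I couldn't measure it directly.

- **Turntable:** I pushed the grip post with half-open jaws from about 72 degrees to 30. The scale in the top camera read about 30.3 with the clamp slack and the gripper lifted away. It still read 30.3 while clamping and in the last picture.
- **Clamp:** I swung the lever until the push rose from about 3.6 N, which began near 1.05 rad, then tightened to about 9.8 N. A second tightening reached about 10.8 N.
- **Lever springs back:** Both times the lever gave back about 0.1 to 0.15 rad on release and came to rest near 1.15 rad. It did not move over the next 1.7 s.
- **Shoe force:** On the second push the lever yielded only at about 6 N or a little more. From that I put the shoe at roughly 35 to 50 N, above the 25 N needed.
- **Slope mismatch:** The push rose by about 0.35 to 0.5 N per mm, not the 0.8 described. Finger flex explains only part of that.
- **Loose things:** The pen, rule and stone look unmoved in the last picture. The wedge was partly covered by the arm and its shadow there, but nothing came near it. The robot was clear of everything, with forces about zero.

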